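# Clock the rotator shaft and snug its setscrew

## Task

Turn the tube rotator's shaft by its ball lever until the flat on the shaft faces straight up to the setscrew. Then take the T-handle hex key from its stand, put it in the setscrew and turn it clockwise until the screw is snug on the flat: you must feel it bite and firm up, but do not force it any further. Put the key back in its stand, let go, and leave the jar, the glass pot and the timer where they are.

Things in the scene. Friction and masses are not known exactly. Their poses are not given: they have to be found in the camera images.
- rotator: Fixed bench tube rotator. Base 130 x 250 x 12 mm; origin at the centre of its underside, z up. Shaft axis along its y, 85 mm above the origin. Over the origin an aluminium hub block (44 x 36 mm, top at 108 mm) with the setscrew upright on top. At y 48 to 108 mm a tube wheel, radius 62 mm, parked, does not turn. At y -42 mm a bearing post, 14 mm thick, top at 102 mm. At y -95 mm the ball lever.
- shaft (a joint): Turn of the 24 mm steel D-shaft about the rotator's +y (rad). 0: the flat faces straight up to the setscrew; within 0.1 is good. Starts at -1.15 to -0.5 (flat turned to the rotator's -x). Stiff, 0.12 N m; stays where left. The lever leads the flat by 0.3 rad, so an upright lever is wrong: at angle q the ball is at rotator x = 72 sin(q+0.3), y = -95, z = 85 + 72 cos(q+0.3) mm.
- ball (a point): Centre of the black ball, 22 mm diameter, at the end of the shaft's steel rod lever. Pinch it from above along the rotator's y (35 mm free towards the post) and lead it round its arc; it swivels between the pads.
- flat (a point): Point on the middle of the shaft's flat (12 mm wide, 10.5 mm from the shaft axis), between the bearing post and the lever, at rotator y -68 mm. z: normal of the flat.
- screw: Setscrew: round dark steel head, 25 mm diameter, upright in the hub. Origin at the centre of the head's top, 130 mm above the bench at first; z up. Hex socket 15 mm across flats, 12 mm deep, rim bevelled 2 mm, corners at 0, 60, 120.. degrees from the screw's x. Clockwise from above tightens and feeds it down 4 mm per rad (steep thread). It holds where it is let go.
- key: T-handle hex key, 140 g. Origin at the centre of its hex tip, z up along the shank towards the handle. Steel hex shank 14 mm across flats, corners at 0, 60, 120 .. degrees from the key's x, 100 mm long, tip stepped in 1.5 mm all round over the last 1.5 mm; black handle bar 76 mm along x, 16 mm wide along y, from 100 to 124 mm above the tip. Stands in keystand at the start.
- keystand: Grey plastic block 70 x 70 x 48 mm, fixed, origin at the centre of its underside. In the middle of its top an upright round hole of 20 mm, bevelled 3 mm, floor 6 mm above the origin.
- jar: Bystander: amber jar with white cap, 54 mm diameter, 75 mm high, origin at the underside.
- stainpot: Bystander: open glass pot, 60 mm diameter, 65 mm high, origin at the underside.
- timer: Bystander: white kitchen timer, 70 mm wide, 61 mm high, origin at the underside.
- nose_end (a point): Nominal lower end of the setscrew, unseen in the hub; the true nose is up to 1.3 mm off. Turning free takes an even 0.13 N m (less when stopped); after 0.45 to 1.2 rad, different each time, the nose meets the flat and torque climbs some 0.4 N m per rad. Snug: 0.04 to 0.1 N m above free (4 mN m per N at the nose; 8 to 30 N is good, more is overtight). On the round it bites too early.
There are look-alikes about, which are no part of the job. Leave any brown or pink look-alike of the key alone.

How it is judged (in metres and radians):
On the way, in this order (a step that is already met when the one before it is completed fails the run):
1. the shaft's flat faces up to the setscrew, within 0.1 rad (value of joint shaft between -0.1 and 0.1 rad), for 0.3 s.
2. with the hex key in its socket the setscrew has been tightened until it presses on the shaft with at least 8 N, the flat still facing it (all of step 1 and contact force between screw and shaft above 8 N and horizontal distance between key and screw below 0.004 m and z of key in the frame of screw below -0.006 m), for 0.2 s.
At the end, for the whole second after the job is handed in: The shaft's flat faces up within 0.1 rad, the setscrew presses on it with 8 to 30 N, and the hex key stands at rest in its stand (tip within 8 mm of the hole's axis and 12 mm of the bench, tilt under 0.15 rad), released (all of step 1 and contact force between screw and shaft above 8 N and horizontal distance between key and keystand below 0.008 m and height (world z) of key below 0.012 m and angle between key's own z axis and vertical below 0.15 rad and linear speed of key below 0.02 m/s); the robot touches nothing.
It fails at once if the setscrew is overtightened: it presses on the shaft with more than 30 N (contact force between screw and shaft above 30 N).
It fails at once if a bystander (jar, pot or timer) is moved more than 30 mm (distance of any of jar, stainpot, timer from where it was at the start of the episode above 0.03 m).
It also fails if it takes over 72 s, if anything falls off the work surface, if the arm or the gripper's body presses on something with over 40 N, if the wrist force passes 120 N, or if a joint passes its speed limit or range.

## Robot

A 6-joint arm with a two-finger parallel gripper is mounted at the origin on the work surface. World frame = base frame: x ahead of the robot, y to its left, z up, the work surface at z = 0. Lengths are in mm, angles in degrees, forces in N, time in s.
With the tool pointing down it reaches from about 350 to 850 mm from the base axis. Payload 8.1 kg.
Tool frame: the origin (TCP) lies midway between the tips of the shut fingers; the grasp point (between the pads) lies 19 mm behind it (r.pinch_z is the distance from the TCP to the grasp point, in mm); z points along the fingers, y is the line along which they close (so a half turn about z gives the same grasp; the last joint's range is limited). The gripper opens to 85 mm and grips with 20 to 120 N. Pads are 22 mm wide; open, the fingers measure 114 mm over their backs; the gripper's body (76 mm by 85 mm) begins 54 mm behind the grasp point. The pads swing forward as they close: fully open they stand 13 mm farther back than shut.
Start: joints at [59.106, 7.471, 85.268, -0, 87.261, -4.893], TCP at [263.011, 539.287, 231.292] pointing down, gripper open.
Joint ranges: [-169.43, 169.43], [-51.17, 129.36], [1.28, 143.12], [-76.62, 256.62], [0, 156.53], [-152.29, 152.29]. Speed limits (degrees/s): [136.94, 136.94, 159.86, 180, 180, 180].

## Interface

Orientations are given as [roll, pitch, yaw] about the fixed x, y, z axes, in that order (R = Rz(yaw) Ry(pitch) Rx(roll)).
In Python, from bench import sensors, optics, job, r gives the robot as it stands.
- The arm moves only by the tool play_rows, never from a script. Its argument "motion" is a list that holds one entry, the list of rows, each a list of 6 numbers: the shift along the tool's x, y, z in cm, then the turn, a rotation vector about the tool's x, y, z in degrees. In form: [[[x, y, z, ax, ay, az], ...]]. A call has 1 to 5 rows; each row is the pose to reach, as a shift and turn from the pose commanded when the call began, along the tool's axes at that moment; what a row does not reach only later rows make up. A row lasts 1/10 s, in which the tool goes at most 50 mm and 8.59 degrees, less where a joint would pass 70% of its speed; a pose out of reach is approached as far as the arm can. A call with a gripper value outside its range is refused whole. "jaw" is the opening, from 0 (shut) to 1 (fully open), set as the call begins (left out, the last holds). The fingers move at their own pace and stop on an object; "squeeze" is the grip in N (left out, the last holds). Time passes only in rows, so rows that repeat a pose let the fingers close. It gives the time, the measured TCP pose, the force, the opening and the grip force at its end, in the units of the state.
- sensors.sense(): the state, without advancing time (a new reading comes with each control period).
- optics.snapshot(name): name is "scene" or "top" or "wrist"; returns a dict with "pixels" (384x512x3 uint8, red, green, blue), "mtx" (3x3 intrinsics, pixels), "R" (3x3) and "t" (3): a world point X has camera coordinates R X + t; the wrist camera has in their place "T_tool_cam" (4x4, takes a point from camera to tool coordinates, whose origin is the TCP and whose axes are the flange's). Camera axes: x right, y down, z forward; pixel columns grow to the right and rows downward; lengths in mm; the calibration is good to about 2 mm. A picture is of the moment at which its call begins: read the wrist's pose just before it. There is no depth.
- job.hand_in(): hands the job in; it is judged then, once.
The state is a dict: "time": time; "joint_pos": joint angles; "qd": joint speeds; "joint_efforts": joint torques, N m; "tool_pos": TCP position; "tcp_rot": TCP orientation; "ft_force": force on the tool from outside, world axes, zero at the start; "wrist_torque": the same for the moment, N m; "finger_gap": finger opening in mm; "grip_force": force on a finger pad.
Only numpy, scipy, OpenCV 4.12 (cv2) and the standard library are available. Lean on these libraries where they do the work, as an engineer would, in place of code of your own. Each camera call takes 0.05 s, during which the arm holds its last target. There are 200 camera calls.

## Working session

There is one attempt and no reset: what is moved stays moved. The work goes in short steps, Python scripts to look and compute and a tool call to move; the robot and the scene stay as the last step left them, time stands still between calls to the robot, and variables do not carry over. Pictures are saved under pics/ and viewed, at most 10 in all, crops included, and the job is handed in when it is done.

Besides the shell and the picture viewer there is one more tool, called after "Request:" as name(argument=value, ...) on one line, values as JSON. play_rows: Moves the arm, as the interface text tells. Its arguments: {"type":"object","properties":{"motion":{"type":"array","items":{"type":"array","items":{"type":"array","items":{"type":"number"}}}},"jaw":{"type":"number"},"squeeze":{"type":"number"}},"required":["motion"]}

```bash
mkdir -p pics; ls
python3 - <<'E'
from bench import sensors, optics, job, r
import cv2, numpy as np
print(sensors.sense(), r.pinch_z)
ims=[]
for n in ("scene","top"):
    s=optics.snapshot(n); np.savez(f"pics/{n}0.npz",**s)
    ims.append(s["pixels"][:,:,::-1]); print(n,s["mtx"],s["R"],s["t"])
cv2.imwrite("pics/a_scene.png",cv2.resize(ims[0],(800,600)));cv2.imwrite("pics/a_top.png",cv2.resize(ims[1],(800,600)))
E
```

```text
pics
{'time': 0.0, 'joint_pos': array([ 5.91053858e+01,  7.51596886e+00,  8.53298470e+01,  1.14580051e-04,
        8.72612607e+01, -4.89138024e+00]), 'qd': array([-0.11766392, -0.02886517, -0.02467588,  0.02221026, -0.07589008,
        0.08183675]), 'joint_efforts': array([ 1.69047446e-03, -5.69382370e+01, -5.00564182e+01,  1.77780275e-04,
        1.46227199e-02, -1.68832253e-05]), 'tool_pos': array([262.73172489, 538.80334297, 230.23001639]), 'tcp_rot': array([-1.79893323e+02, -9.24411822e-03,  1.53996752e+02]), 'ft_force': array([-0.39412876, -0.22756703, -0.17621662]), 'wrist_torque': array([ 0.06336947, -0.03438277,  0.02309929]), 'grip_force': 0.0, 'finger_gap': 85.325317167561} 18.700000000000003
scene [[360.60668974   0.         259.27268443]
 [  0.         360.60668974 195.4574843 ]
 [  0.           0.           1.        ]] [[ 0.44174407  0.89711882  0.00632414]
 [ 0.64208894 -0.31122767 -0.70061339]
 [-0.62656521  0.31355247 -0.71351306]] [-271.46306705 -315.3078456  1387.3284173 ]
top [[409.07690196   0.         251.06699846]
 [  0.         409.07690196 190.00798835]
 [  0.           0.           1.        ]] [[-0.02593679 -0.99966198  0.00179106]
 [-0.99289953  0.02555318 -0.11617903]
 [ 0.11609399 -0.00479166 -0.99322667]] [  -4.10408286  647.16679528 1189.54877312]
```

View pics/a_scene.png

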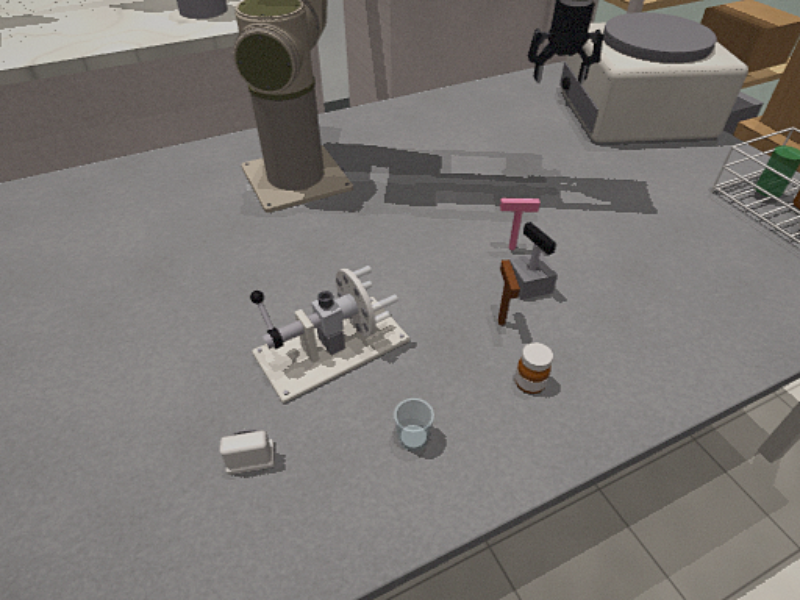

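View pics/a_top.png

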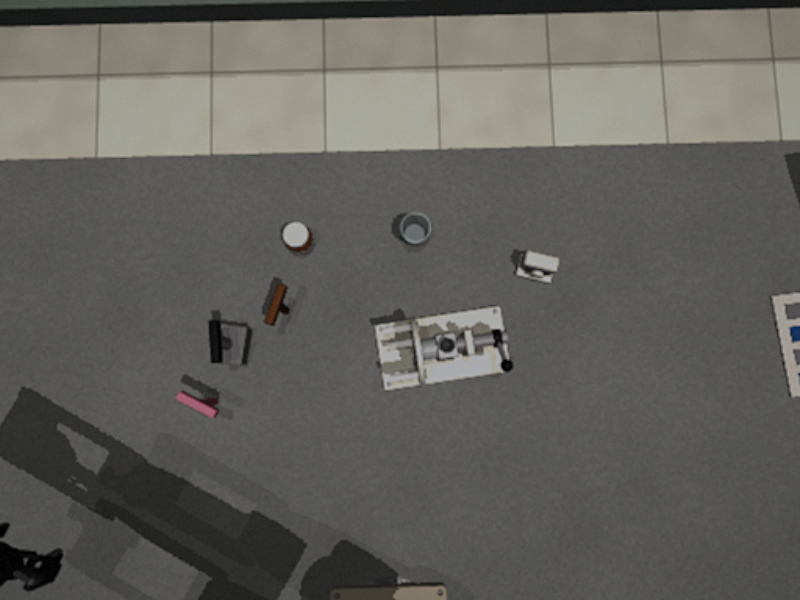

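The scene view shows the rotator, with its black ball at (257,297) and its screw at (326,300). Three T-handles are in view: black in the grey stand (539,237), brown (510,280) and pink (520,205). The black one on the steel shank in the grey stand fits the description. In the top view it is at (216,342), with the ball at (507,366) and the screw at (447,345).

```bash
cat > h.py <<'E'
import numpy as np, cv2
from scipy.spatial.transform import Rotation as Ro
def load(n): return dict(np.load(f"pics/{n}0.npz"))
def ray(s,u,v):
    d=s["R"].T@np.linalg.solve(s["mtx"],[u,v,1.]); return -s["R"].T@s["t"], d/np.linalg.norm(d)
def plane(s,u,v,z):
    c,d=ray(s,u,v); return c+d*(z-c[2])/d[2]
def cross(r1,r2):
    (a,d),(b,e)=r1,r2; k=np.linalg.lstsq(np.c_[d,-e],b-a,rcond=None)[0]
    p,q=a+k[0]*d,b+k[1]*e; return (p+q)/2,np.linalg.norm(p-q)
def proj(s,X):
    p=s["mtx"]@(s["R"]@np.asarray(X,float)+s["t"]); return p[:2]/p[2]
def blobs(mask,win,amin=6):
    x0,y0,x1,y1=win; m=np.zeros(mask.shape,np.uint8); m[y0:y1,x0:x1]=mask[y0:y1,x0:x1]
    n,l,st,c=cv2.connectedComponentsWithStats(m); return [(st[i],c[i],(l==i)) for i in range(1,n) if st[i][4]>=amin]
E
python3 - <<'E'
from h import *
S,T=load("scene"),load("top")
def dark(s,t): return (s["pixels"].max(2)<t).astype(np.uint8)
f=.64
def w(u,v,h): return [int(f*u-h),int(f*v-h),int(f*u+h),int(f*v+h)]
for nm,a,b in (("ball",(257,297),(507,366)),("handle",(539,237),(216,342)),("screw",(326,300),(447,345))):
    for s,p,k in((S,a,"S"),(T,b,"T")):
        print(nm,k,[(list(map(int,q[0])),q[1].round(1).tolist()) for q in blobs(dark(s,45),w(*p,22 if nm=="handle" else 10))])
m=(T["pixels"].min(2)>95).astype(np.uint8)
bb=blobs(m,[235,190,335,255]); pts=np.vstack([np.argwhere(b[2])[:,::-1] for b in bb if b[0][4]>20]).astype(np.float32)
box=cv2.boxPoints(cv2.minAreaRect(pts)); print(box)
for p in box: print(plane(T,*p,12).round(1))
A=S["pixels"][:,:,::-1];B=T["pixels"][:,:,::-1]
c=[cv2.resize(i,(400,300),interpolation=cv2.INTER_CUBIC) for i in (A[140:215,300:400],A[180:255,155:255],B[185:260,120:220],B[185:260,235:335])]
cv2.imwrite("pics/b.png",np.vstack([np.hstack(c[:2]),np.hstack(c[2:])]))
E
```

```text
ball S [([160, 186, 8, 8, 50], [163.9, 189.7])]
ball T [([321, 230, 7, 8, 43], [323.9, 233.6])]
handle S [([335, 142, 20, 21, 198], [344.8, 152.3])]
handle T [([134, 204, 26, 29, 324], [143.1, 217.7])]
screw S [([205, 188, 6, 3, 13], [207.6, 189.2]), ([204, 192, 9, 5, 32], [208.1, 194.0])]
screw T [([282, 217, 9, 8, 39], [285.7, 220.7])]
[[238.80928 207.2601 ]
 [320.34106 194.71674]
 [326.896   237.32367]
 [245.3642  249.86703]]
[597.9  17.8  12. ]
[ 629.9 -232.5   12. ]
[ 500.  -246.4   12. ]
[468.8   0.9  12. ]
```

View pics/b.png

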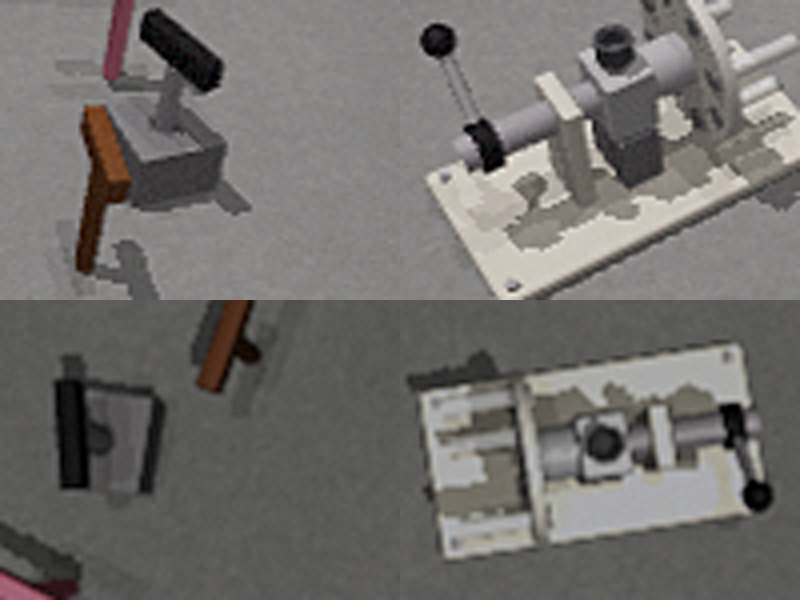

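The crops confirm it: the black bar on a steel shank is in the grey block, and the brown and pink ones stand apart. The base corners are readable in the lower right crop.

Run:
```python
from h import *
S,T=load("scene"),load("top")
ball,e=cross(ray(S,163.9+.0,189.7),ray(T,323.9,233.6)); print("ball",ball.round(1),e)
cr=[(235+x/4-.4,185+(y-300)/4-.4) for x,y in ((420,393),(740,346),(757,512),(447,556))]
P=[plane(T,*p,12) for p in cr]; print(np.round(P,1))
c=np.mean(P,0); print("centre",c.round(1))
for a,b in((1,0),(2,3)): d=P[a]-P[b]; print("yaw",np.degrees(np.arctan2(d[0],-d[1])),np.linalg.norm(d))
for a,b in((0,3),(1,2)): d=P[a]-P[b]; print("yawx",np.degrees(np.arctan2(d[1],d[0])),np.linalg.norm(d))
sc,e=cross(ray(S,208.1,192),ray(T,285.7,220.7));print("screw",sc.round(1),e, plane(T,285.7,220.7,130), plane(S,208,191,130))
for t in (28,34,40):
  m=(T["pixels"].max(2)<t).astype(np.uint8)
  for q in blobs(m,[125,195,160,240],30):
    r=cv2.minAreaRect(np.argwhere(q[2])[:,::-1].astype(np.float32)); print(t,q[0],q[1],r)
  m=(S["pixels"].max(2)<t).astype(np.uint8)
  for q in blobs(m,[325,135,365,170],30):
    r=cv2.minAreaRect(np.argwhere(q[2])[:,::-1].astype(np.float32)); print(t,"S",q[0],q[1],r)
```

```text
ball [ 510.7 -216.1  134.5] 0.2643064305125806
[[ 588.2 -289.4   12. ]
 [ 617.8 -536.1   12. ]
 [ 491.5 -539.6   12. ]
 [ 464.7 -303.4   12. ]]
centre [ 540.6 -417.1   12. ]
yaw 6.857117198816098 248.46016803681772
yaw 6.478406280775613 237.68560909239073
yawx 6.498849183009212 124.24018078441357
yawx 1.6087379352783433 126.33845554020779
screw [ 549.2 -114.6  116.8] 0.2689632785190703 [ 548.68154921 -113.35676874  130.        ] [ 558.60224644 -117.25764719  130.        ]
28 [134 205   9  27 190] [137.68947368 217.97894737] ((137.99827575683594, 217.970703125), (26.366188049316406, 7.516418933868408), 86.633544921875)
28 [155 210   5  23  47] [157.29787234 221.82978723] ((157.37571716308594, 221.0577850341797), (2.280857801437378, 22.352407455444336), 8.746162414550781)
28 S [335 143  20  20 116] [344.65517241 153.69827586] ((344.7117614746094, 152.2529296875), (23.970815658569336, 7.917962074279785), 40.601295471191406)
34 [134 205  13  27 201] [137.8358209  217.94527363] ((140.0, 218.0), (26.0, 12.0), 90.0)
34 [155 210   5  23  56] [157.33928571 221.85714286] ((157.5675506591797, 221.09461975097656), (2.46598482131958, 22.35826301574707), 9.462322235107422)
34 S [335 143  20  20 163] [344.7791411  152.73619632] ((344.70489501953125, 152.2541046142578), (23.94289779663086, 8.194360733032227), 39.80556869506836)
40 [134 204  14  28 226] [138.37168142 217.79646018] ((140.5, 217.5), (27.0, 13.0), 90.0)
40 [155 210   5  23  59] [157.38983051 222.        ] ((157.6486358642578, 221.10812377929688), (2.6303837299346924, 22.35826301574707), 9.462322235107422)
40 S [335 143  20  20 188] [344.72340426 152.2712766 ] ((344.5679016113281, 151.9253387451172), (24.687088012695312, 8.542943000793457), 42.27368927001953)
```

Run:
```python
from h import *
S,T=load("scene"),load("top")
cr=[(235+(x-400)/4-.4,185+(y-300)/4-.4) for x,y in ((420,393),(740,346),(757,512),(447,556))]
P=np.array([plane(T,*p,12) for p in cr]); c=P.mean(0); print(P.round(1),"centre",c.round(1))
for a,b in((0,1),(3,2)): d=P[a]-P[b]; print("yaw",np.degrees(np.arctan2(-d[0],d[1])),np.linalg.norm(d))
for a,b in((0,3),(1,2)): d=P[a]-P[b]; print("yawx",np.degrees(np.arctan2(d[1],d[0])),np.linalg.norm(d))
ball=np.array([510.7,-216.1,134.5])
for yaw in (6,7,8):
  R=Ro.from_euler('z',yaw,degrees=True).as_matrix(); b=R.T@(ball-[c[0],c[1],0]); print(yaw,"ball local",b.round(1),"q",np.arctan2(b[0],b[2]-85)-.3,np.hypot(b[0],b[2]-85))
h,e=cross(ray(S,344.7,152.2),ray(T,138,218));print("handle",h.round(1),e)
a=plane(T,*(np.array([138,218])+13*np.array([np.cos(np.radians(86.6)),np.sin(np.radians(86.6))])),130);b=plane(T,138,218,130);d=a-b;print("handle dir deg",np.degrees(np.arctan2(d[1],d[0])))
```

```text
[[ 596.    15.4   12. ]
 [ 625.7 -230.    12. ]
 [ 499.4 -237.2   12. ]
 [ 472.5   -2.1   12. ]] centre [ 548.4 -113.5   12. ]
yaw 6.895091605968768 247.23253348753857
yaw 6.51322842661618 236.55502760187025
yawx 8.084608612244052 124.71775900421808
yawx 3.227477952290516 126.52658985634554
6 ball local [-48.2 -98.1 134.5] q -1.072413757760539 69.11204362734786
7 ball local [-49.9 -97.3 134.5] q -1.0897831930103428 70.31256904780211
8 ball local [-51.6 -96.4 134.5] q -1.106417416940907 71.52261163464605
handle [567.6 296.6 116.6] 1.1860154097032887
handle dir deg -176.2555068265913
```

```bash
cat >> h.py <<'E'
def delta(p,yaw,st=None,R1=None):
    """shift (cm) and rotvec (deg) in tool axes from the measured pose to vertical tool at p,yaw"""
    if st is None:
        from bench import sensors; st=sensors.sense()
    R0=Ro.from_euler('xyz',st["tcp_rot"],degrees=True); R1=Ro.from_euler('xyz',[180,0,yaw],degrees=True)
    d=R0.inv().apply(np.asarray(p,float)-st["tool_pos"])/10
    return d.round(2),(R0.inv()*R1).as_rotvec(degrees=True).round(2)
E
python3 -c "
from h import *
print(delta([511,-216,200],7)); print(delta([400,150,230],60))"
```

```text
(array([-55.4 , -56.96,   3.12]), array([-5.00e-02,  1.20e-01,  1.47e+02]))
(array([-29.38, -28.93,   0.08]), array([-8.0e-02,  7.0e-02,  9.4e+01]))
```

Request:
play_rows(motion=[[[-27.7,-28.5,0,0,0,73],[-27.7,-28.5,0,0,0,73],[-27.7,-28.5,0,0,0,73],[-27.7,-28.5,0,0,0,73],[-27.7,-28.5,0,0,0,73]]], jaw=0.55)

```text
time: 0.6
tool_pos: [340.9, 299.8, 230.8]
tcp_rot: [-180.0, 0.0, 110.7]
ft_force: [1.2, -0.5, 1.0]
finger_gap: 46.9
grip_force: 0.0
```

```bash
python3 -c "
from h import *
from bench import sensors
print(sensors.sense()['time'],delta([511,-216,200],7))"
```

```text
0.6 (array([-54.26,  -2.33,   3.1 ]), array([-0.0000e+00,  3.0000e-02,  1.0371e+02]))
```

Request:
play_rows(motion=[[[-54.3,-2.3,0,0,0,104],[-54.3,-2.3,0,0,0,104],[-54.3,-2.3,0,0,0,104],[-54.3,-2.3,0,0,0,104],[-54.3,-2.3,0,0,0,104]]])

```text
time: 1.1
tool_pos: [420.8, 62.9, 231.2]
tcp_rot: [180.0, -0.0, 67.7]
ft_force: [1.9, 0.5, -0.4]
finger_gap: 46.7
grip_force: 0.0
```

```bash
python3 -c "
from h import *
from bench import sensors
print(sensors.sense()['time'],delta([511,-216,215],7))"
```

```text
1.1 (array([-22.38,  18.92,   1.62]), array([ 1.000e-02, -2.000e-02,  6.071e+01]))
```

Request:
play_rows(motion=[[[-22.4,18.9,1.6,0,0,60.7],[-22.4,18.9,1.6,0,0,60.7],[-22.4,18.9,1.6,0,0,60.7],[-22.4,18.9,1.6,0,0,60.7],[-22.4,18.9,1.6,0,0,60.7]]])

```text
time: 1.6
tool_pos: [498.8, -174.4, 217.2]
tcp_rot: [-180.0, 0.0, 24.7]
ft_force: [1.0, 0.9, 0.3]
finger_gap: 46.8
grip_force: 0.0
```

```bash
python3 -c "
from h import *
from bench import sensors
print(sensors.sense()['time'],delta([511,-216,215],7))"
```

```text
1.6 (array([-0.63,  4.29,  0.22]), array([-2.000e-02,  1.000e-02,  1.771e+01]))
```

Request:
play_rows(motion=[[[-0.6,4.3,0.2,0,0,17.7],[-0.6,4.3,0.2,0,0,17.7],[-0.6,4.3,0.2,0,0,17.7],[-0.6,4.3,0.2,0,0,17.7]]])

```text
time: 2.0
tool_pos: [511.3, -213.3, 215.2]
tcp_rot: [-180.0, 0.0, 7.6]
ft_force: [0.4, 0.2, 0.5]
finger_gap: 46.8
grip_force: 0.0
```

```bash
cat >> h.py <<'E'
def wrist(tag):
    from bench import sensors,optics
    st=sensors.sense(); s=optics.snapshot("wrist")
    R=Ro.from_euler('xyz',st["tcp_rot"],degrees=True).as_matrix(); A=s["T_tool_cam"]
    Rc=R@A[:3,:3]; c=R@A[:3,3]+st["tool_pos"]
    d=dict(pixels=s["pixels"],mtx=s["mtx"],R=Rc.T,t=-Rc.T@c,tool=st["tool_pos"]); np.savez(f"pics/{tag}0.npz",**d)
    cv2.imwrite(f"pics/{tag}.png",cv2.resize(s["pixels"][:,:,::-1],(800,600),interpolation=cv2.INTER_CUBIC)); print(st["time"],st["tool_pos"],st["tcp_rot"],"cam",c.round(1)); return d
E
python3 -c "
from h import *
d=wrist('w1'); print(proj(d,[510.7,-216.1,134.5])/.64, proj(d,[548.5,-113.5,130])/.64,Ro.from_matrix(d['R'].T).as_euler('xyz',degrees=True))"
```

```text
2.0 [ 511.27347114 -213.34516168  215.22558694] [-1.79956612e+02  4.02214825e-02  7.61542028e+00] cam [ 590.  -203.8  357.5]
[405.09694513 309.6725841 ] [204.23704921 206.58732487] [ 1.62110937e+02  8.02783809e-03 -8.23973236e+01]
```

View pics/w1.png

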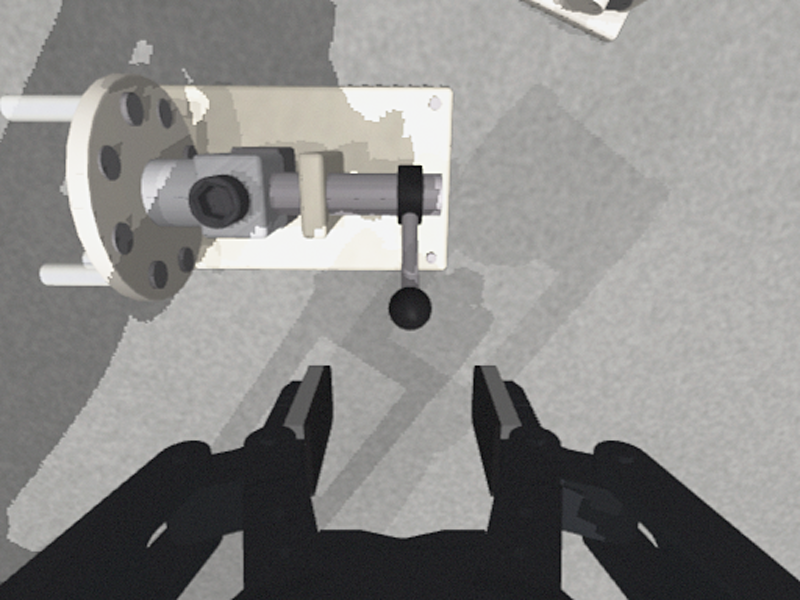

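The ball is at (410,308), the screw head at (218,201) with its hex socket visible, and the base's lever end runs from (452,87) to (447,268). Everything is clear of the fingers.

Run:
```python
from h import *
d=load("w1");S,T=load("scene"),load("top"); f=.64
m=(d["pixels"].max(2)<48).astype(np.uint8)
for q in blobs(m,[240,170,285,220],40): print("ball",q[0],q[1])
bp=np.array([q[1] for q in blobs(m,[240,170,285,220],40)][0])
rs=[ray(d,*bp),ray(S,163.9,189.7),ray(T,323.9,233.6)]
print(cross(rs[0],rs[1]),cross(rs[0],rs[2]))
for q in blobs((d["pixels"].max(2)<85).astype(np.uint8),[115,105,165,150],40): print("screw",q[0],q[1])
scr=plane(d,218.5*f,201*f,130); print("screw",scr)
A,B=plane(d,452*f,87*f,12),plane(d,447*f,268*f,12); e=A-B; print(A,B,np.linalg.norm(e),np.degrees(np.arctan2(e[1],e[0])))
C=plane(d,170*f,87*f,12);print("top edge",np.degrees(np.arctan2(-(C-A)[0],(C-A)[1])))
yaw=np.radians(7.5); mid=(A+B)/2; print("origin from edge",mid+125*np.array([-np.sin(yaw),np.cos(yaw),0]))
```

```text
ball [249 184  27  26 503] [261.74950298 196.35188867]
(array([ 513.75343942, -217.07991707,  137.67933295]), np.float64(1.145463225050745)) (array([ 510.54134598, -217.64290096,  128.26006585]), np.float64(1.2367317839940104))
screw [ 121  112   39   34 1034] [139.91972921 128.17117988]
screw [ 552.08045539 -120.26502903  130.        ]
[ 630.19384019 -232.80432749   12.        ] [ 504.7268106 -249.9282096   12.       ] 126.63018144326242 7.771774970773271
top edge 7.60183999960178
origin from edge [ 551.14455137 -117.43566087   12.        ]
```

Request:
play_rows(motion=[[[0.07,0.4,4.5,0,0,0],[0.07,0.4,8,0,0,0],[0.07,0.4,9.9,0,0,0],[0.07,0.4,9.9,0,0,0]]])

```text
time: 2.45
tool_pos: [510.4, -215.3, 113.2]
tcp_rot: [-179.8, 0.3, 7.6]
ft_force: [0.0, -0.3, -0.2]
finger_gap: 46.7
grip_force: 0.0
```

Request:
play_rows(motion=[[[0,0,0,0,0,0],[0,0,0,0,0,0],[0,0,0,0,0,0],[0,0,0,0,0,0]]], jaw=0.15, squeeze=25)

```text
time: 2.85
tool_pos: [513.8, -217.6, 118.1]
tcp_rot: [180.0, -0.1, 7.4]
ft_force: [1.1, 3.5, 1.8]
finger_gap: 19.8
grip_force: 24.5
```

Request:
play_rows(motion=[[[0.59,0,-0.54,0,0,0],[1.22,0,-1.01,0,0,0],[1.91,0,-1.41,0,0,0],[2.63,0,-1.73,0,0,0],[3.39,0,-1.96,0,0,0]]])

```text
time: 3.35
tool_pos: [547.1, -213.2, 136.6]
tcp_rot: [180.0, 0.0, 7.4]
ft_force: [-3.8, 1.2, -0.5]
finger_gap: 20.2
grip_force: 24.5
```

Request:
play_rows(motion=[[[0.78,0,-0.16,0,0,0],[1.56,0,-0.23,0,0,0],[2.35,0,-0.21,0,0,0],[3.14,0,-0.1,0,0,0],[3.91,0,0.09,0,0,0]]])

```text
time: 3.85
tool_pos: [586.3, -208.4, 135.8]
tcp_rot: [180.0, -0.1, 7.4]
ft_force: [-3.5, 1.0, 3.3]
finger_gap: 19.7
grip_force: 24.1
```

Request:
play_rows(motion=[[[0,0,0,0,0,0],[0,0,0,0,0,0]]])

```text
time: 4.05
tool_pos: [586.2, -208.4, 135.8]
tcp_rot: [180.0, -0.1, 7.4]
ft_force: [1.5, 0.7, 2.0]
finger_gap: 18.9
grip_force: 24.3
```

Run:
```python
from h import *
d=wrist("w2")
from bench import optics,sensors
print(sensors.sense())
s=optics.snapshot("scene");np.savez("pics/scene20.npz",**s)
c=s["pixels"][150:262,130:280,::-1]
p=cv2.imread("pics/w2.png")
cv2.imwrite("pics/c.png",np.vstack([cv2.resize(c,(400,300),interpolation=cv2.INTER_CUBIC),cv2.resize(p,(400,300))]))
```

```text
4.05 [ 586.17586278 -208.42008016  135.762007  ] [ 1.79957688e+02 -1.02053408e-01  7.39295358e+00] cam [ 664.6 -199.   278.3]
{'time': 4.1, 'joint_pos': array([-2.43153761e+01,  1.42166127e+01,  8.77826823e+01,  1.42507622e-02,
        7.79054394e+01,  5.82957119e+01]), 'qd': array([-0.21770758, -0.41072925,  0.51873075, -0.11718726,  0.16074055,
        0.05516833]), 'joint_efforts': array([ -0.42450551, -59.04095292, -46.28811121,  -0.35532494,
         0.37117573,  -0.13248635]), 'tool_pos': array([ 585.89680331, -208.45058779,  135.79080651]), 'tcp_rot': array([ 1.79961794e+02, -8.83745302e-02,  7.38596716e+00]), 'ft_force': array([1.63464988, 0.08049921, 1.899608  ]), 'wrist_torque': array([ 0.06648565, -0.19495865, -0.11174465]), 'grip_force': 24.318468868732452, 'finger_gap': 19.105300585533133}
```

View pics/c.png

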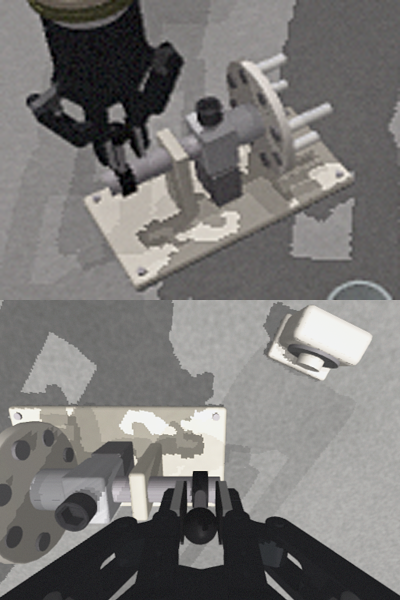

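The ball sits between the pads at about (203,522) in the lower half and the lever is nearly upright. I'll let go, back off and measure the angle.

Request:
play_rows(motion=[[[0,0,0,0,0,0],[0,0,0,0,0,0],[0,0,-3,0,0,0],[-1,0,-7,0,0,0],[-2,0,-9,0,0,0]]], jaw=0.5)

```text
time: 4.65
tool_pos: [565.9, -211.4, 228.6]
tcp_rot: [179.9, -0.1, 7.4]
ft_force: [1.2, -0.1, 1.6]
finger_gap: 42.7
grip_force: 0.0
```

Request:
play_rows(motion=[[[-4,-5,0,0,0,0],[-4,-5,0,0,0,0],[-4,-5,0,0,0,0]]])

```text
time: 4.95
tool_pos: [517.8, -165.3, 225.1]
tcp_rot: [-180.0, 0.0, 7.4]
ft_force: [1.7, 0.6, 1.1]
finger_gap: 42.9
grip_force: 0.0
```

Run:
```python
from h import *
d=wrist("w3")
print(proj(d,[573,-210,154])/.64)
from bench import optics
for n in("scene","top"):
    s=optics.snapshot(n);np.savez(f"pics/{n}30.npz",**s)
```

```text
4.95 [ 517.8236699  -165.28507522  225.12501365] [-1.79976139e+02  4.35687077e-02  7.42753868e+00] cam [ 596.6 -155.9  367.4]
[513.15403548 213.20891502]
```

View pics/w3.png

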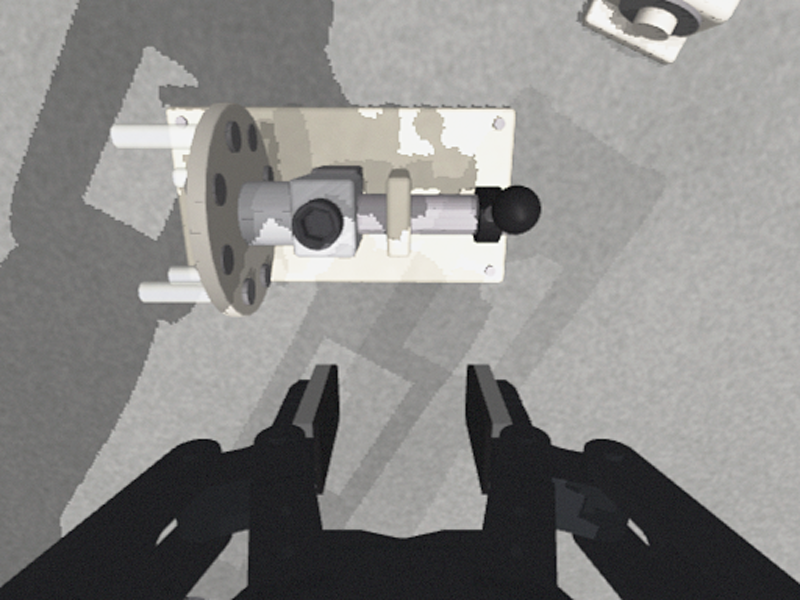

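The ball is now at (517,210), the screw at (317,221), and the base corners at (166,108), (515,108) and (505,281).

Run:
```python
from h import *
d=load("w3"); f=.64; P=d["pixels"]
# base far edge line & lever-end edge, fitted
A,B,D=[plane(d,u*f,v*f,12) for u,v in((515,108),(505.5,281),(166,108))]
e=A-B; g=D-A
print(A.round(1),B.round(1),D.round(1),"len",np.linalg.norm(e),np.linalg.norm(g),"yaw",np.degrees(np.arctan2(e[1],e[0])),np.degrees(np.arctan2(-g[0],g[1])))
bl=[q for q in blobs((P.max(2)<48).astype(np.uint8),[300,110,350,160],40)]
for q in bl: print("ball blob",q[0],q[1])
for yaw in(7.4,7.8):
  R=Ro.from_euler('z',yaw,degrees=True).as_matrix()
  o=((A+B)/2+R@[0,125,0]+(A+D)/2+R@[-65,0,0])/2; print("origin",o.round(1))
  for z in(153.8,):
    b=plane(d,517*f,210*f,z); print("ball",b.round(1),(R.T@(b-o)).round(1))
  s=plane(d,317*f,222*f,130); print("screw",s.round(1),(R.T@(s-o)).round(1))
S,T=load("scene3"),load("top3")
for s,w in((S,[160,175,190,205]),(T,[310,205,335,235])):
  print([(q[0].tolist(),q[1].round(1).tolist()) for q in blobs((s["pixels"].max(2)<45).astype(np.uint8),w)])
c=P[115:165,178:228,::-1]; c2=P[105:165,225:350,::-1]
c=cv2.resize(cv2.convertScaleAbs(c,alpha=2.2),(400,400),interpolation=cv2.INTER_CUBIC)
c2=cv2.resize(c2,(400,192),interpolation=cv2.INTER_CUBIC); c2=np.vstack([c2,np.zeros((208,400,3),np.uint8)])
cv2.imwrite("pics/d.png",np.hstack([c,c2]))
```

```text
[ 630.1 -232.4   12. ] [ 504.2 -250.7   12. ] [598.3  12.   12. ] len 127.23694849404349 246.4243358200664 yaw 8.292770722372268 7.415543117046469
ball blob [303 119  43  36 914] [323.35995624 134.26695842]
origin [ 550.4 -118.1   12. ]
ball [ 574.6 -211.5  153.8] [ 12.  -95.8 141.8]
screw [ 553.2 -118.4  130. ] [  2.7  -0.6 118. ]
origin [ 550.  -118.3   12. ]
ball [ 574.6 -211.5  153.8] [ 11.8 -95.6 141.8]
screw [ 553.2 -118.4  130. ] [  3.1  -0.4 118. ]
[([169, 196, 9, 9, 56], [173.1, 199.6])]
[]
```

View pics/d.png

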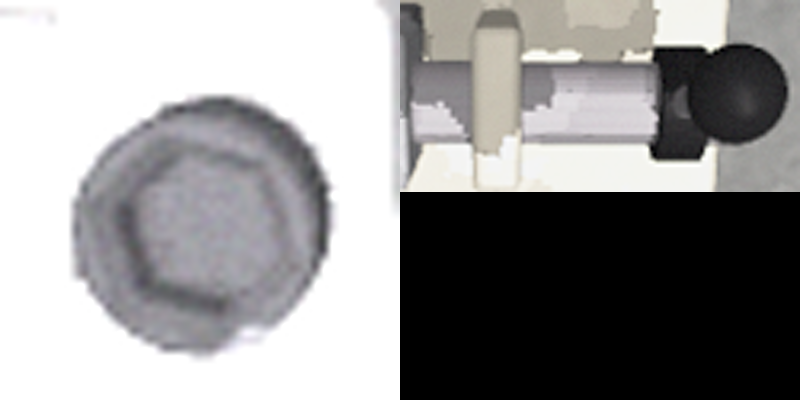

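Run:
```python
from h import *
f=.64
S=load("scene3");d=load("w3");w2=load("w2");w1=load("w1")
print("w3xS",cross(ray(S,173.1,199.6),ray(d,517*f,210*f)))
print("w2",plane(w2,406*f,444*f,154))
R=Ro.from_euler('z',7.5,degrees=True).as_matrix(); o=np.array([551,-118.2,0])
for q in(-.2,-.1,0,.1):
  b=o+R@[72*np.sin(q+.3),-95,85+72*np.cos(q+.3)]
  print(q,"S",proj(S,b).round(1),"w3",(proj(d,b)/f).round(1),"w2",(proj(w2,b)/f).round(1))
# scene ball before vs predicted
for q in(-1.15,-1.1,-1.05,-1.0):
  b=o+R@[72*np.sin(q+.3),-95,85+72*np.cos(q+.3)]; print(q,"S",proj(S,b).round(1),"w1",(proj(w1,b)/f).round(1))
for n in("w1","w3"):
  print(n,"post top centre", (proj(load(n),o+R@[0,-42,102])/f).round(1),"screw",(proj(load(n),o+R@[0,0,130])/f).round(1),"shaft end top",(proj(load(n),o+R@[0,-68,97])/f).round(1))
from bench import optics
s=optics.snapshot("top"); P=s["pixels"]
print([(q[0].tolist(),q[1].round(1).tolist()) for q in blobs((P.max(2)<45).astype(np.uint8),[300,200,345,240])])
```

```text
w3xS (array([ 575.45039374, -209.50666994,  156.76541514]), np.float64(2.5352208848708773))
w2 [ 576.95074617 -211.87941942  154.        ]
-0.2 S [171.2 198.5] w3 [516.5 219.9] w2 [402.  466.7]
-0.1 S [172.5 200.6] w3 [517.2 203.6] w2 [401.9 444.9]
0 S [173.8 202.9] w3 [517.4 187.4] w2 [401.9 421.8]
0.1 S [175.2 205.4] w3 [517.2 171.4] w2 [401.8 398. ]
-1.15 S [162.7 190.5] w1 [411.3 310.9]
-1.1 S [162.9 190.3] w1 [411.5 308.1]
-1.05 S [163.1 190.2] w1 [411.6 304.9]
-1.0 S [163.4 190.1] w1 [411.8 301.3]
w1 post top centre [312.3 196.5] screw [214.1 202.7] shaft end top [361.5 195.6]
w3 post top centre [399.2 217.7] screw [316.4 226.2] shaft end top [444.5 216.3]
[([300, 200, 12, 29, 112], [304.7, 212.4]), ([300, 224, 5, 13, 16], [301.6, 230.3])]
```

The ball slid back between the pads during the lead: three views put it near x 575, so q is about -0.15. I'll grip it again, tighter, and lead it about 10 mm further.

```bash
python3 -c "
from h import *
print(delta([575.5,-210.8,200],7.5)); print(delta([575.5,-210.8,136],7.5))"
```

```text
(array([4.96, 5.04, 2.55]), array([ 0.03, -0.02, -0.14]))
(array([4.96, 5.04, 8.95]), array([ 0.03, -0.02, -0.14]))
```

Request:
play_rows(motion=[[[4.96,5.04,0,0,0,0],[4.96,5.04,2.5,0,0,0],[4.96,5.04,6,0,0,0],[4.96,5.04,8.9,0,0,0],[4.96,5.04,8.9,0,0,0]]])

```text
time: 5.65
tool_pos: [572.1, -209.3, 130.3]
tcp_rot: [-179.7, 0.5, 7.3]
ft_force: [-0.7, -0.5, -0.3]
finger_gap: 42.7
grip_force: 0.0
```

Request:
play_rows(motion=[[[0,0,0,0,0,0],[0,0,0,0,0,0],[0,0,0,0,0,0],[0,0,0,0,0,0],[0,0,0,0,0,0]]], jaw=0.1, squeeze=45)

```text
time: 6.15
tool_pos: [575.5, -209.8, 137.4]
tcp_rot: [180.0, -0.1, 7.4]
ft_force: [-0.9, 4.6, -1.9]
finger_gap: 18.9
grip_force: 44.2
```

Request:
play_rows(motion=[[[0.35,0,0.06,0,0,0],[0.7,0,0.14,0,0,0],[1.05,0,0.24,0,0,0],[1.05,0,0.24,0,0,0],[1.05,0,0.24,0,0,0]]])

```text
time: 6.65
tool_pos: [585.5, -208.6, 134.9]
tcp_rot: [180.0, -0.0, 7.4]
ft_force: [-3.3, 4.3, 1.3]
finger_gap: 19.2
grip_force: 44.3
```

Run:
```python
from h import *
d=wrist("w4"); f=.64
from bench import optics
S=optics.snapshot("scene")
print("grasp pt",proj(d,d["tool"]+[0,0,19])/f)
for q in blobs((d["pixels"].max(2)<60).astype(np.uint8),[240,240,280,330],40): print(q[0],q[1])
print([(q[0].tolist(),q[1].round(1).tolist()) for q in blobs((S["pixels"].max(2)<45).astype(np.uint8),[160,190,190,212])])
R=Ro.from_euler('z',7.5,degrees=True).as_matrix(); o=np.array([551.5,-118.2,0])
for q in(-.2,-.1,0,.1):
  b=o+R@[72*np.sin(q+.3),-95,85+72*np.cos(q+.3)]; print(q,"w4",(proj(d,b)/f).round(1))
c=d["pixels"][200:350,180:330,::-1]; cv2.imwrite("pics/e.png",cv2.resize(cv2.convertScaleAbs(c,alpha=2),(600,600),interpolation=cv2.INTER_CUBIC))
```

```text
6.65 [ 585.52373393 -208.64661114  134.9003867 ] [ 1.79989421e+02 -2.29055552e-02  7.37492411e+00] cam [ 664.1 -199.3  277.3]
grasp pt [398.65017155 418.47741145]
[ 240  240   40   61 1742] [259.05740528 268.61538462]
[([160, 190, 30, 22, 316], [172.4, 198.2])]
-0.2 w4 [401.7 465.4]
-0.1 w4 [401.6 443.4]
0 w4 [401.6 420.1]
0.1 w4 [401.5 396.2]
```

View pics/e.png

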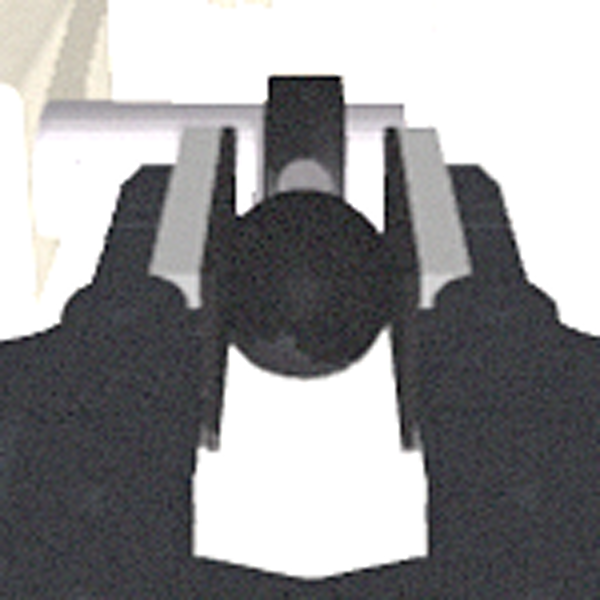

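The ball centre is at (307,285) in the crop, which is (401,424) in the picture, so q is about -0.02 to -0.05. A 2 mm nudge, then I'll release and look.

Request:
play_rows(motion=[[[0.2,0,0.06,0,0,0],[0.2,0,0.06,0,0,0],[0.2,0,0.06,0,0,0]]])

```text
time: 7.05
tool_pos: [587.3, -208.4, 134.3]
tcp_rot: [180.0, -0.0, 7.4]
ft_force: [-3.9, 4.2, 1.2]
finger_gap: 19.3
grip_force: 44.4
```

Request:
play_rows(motion=[[[0,0,0,0,0,0],[0,0,0,0,0,0],[0,0,-4,0,0,0],[0,0,-8,0,0,0],[-2,-2,-9.5,0,0,0]]], jaw=0.5)

```text
time: 7.55
tool_pos: [568.1, -193.8, 234.2]
tcp_rot: [179.7, -0.5, 7.3]
ft_force: [-0.6, 0.2, 0.2]
finger_gap: 42.8
grip_force: 0.0
```

Request:
play_rows(motion=[[[-4,-8,-1,0,0,0],[-5,-10,-1,0,0,0],[-5,-10,-1,0,0,0],[-5,-10,-1,0,0,0]]])

```text
time: 7.95
tool_pos: [502.5, -97.5, 239.7]
tcp_rot: [179.9, -0.2, 7.5]
ft_force: [1.0, 0.4, 0.4]
finger_gap: 42.6
grip_force: 0.0
```

Run:
```python
from h import *
d=wrist("w5"); f=.64; P=d["pixels"]
R=Ro.from_euler('z',7.5,degrees=True).as_matrix(); o=np.array([551.5,-118.2,0])
for q in(-.2,-.1,0,.1):
  b=o+R@[72*np.sin(q+.3),-95,85+72*np.cos(q+.3)]; print(q,"w5",(proj(d,b)).round(1))
b=proj(d,o+R@[22,-95,154]).astype(int); s=proj(d,o+R@[1,0,130]).astype(int); print(b,s)
gray=cv2.medianBlur(cv2.cvtColor(P,cv2.COLOR_RGB2GRAY),3)
for n,c in(("ball",b),("screw",s)):
  g=gray[c[1]-26:c[1]+26,c[0]-26:c[0]+26]
  h=cv2.HoughCircles(g,cv2.HOUGH_GRADIENT,1,40,param1=80,param2=8,minRadius=9,maxRadius=20); print(n,None if h is None else h+np.array([c[0]-26,c[1]-26,0]))
c=P[max(s[1]-26,0):s[1]+26,s[0]-26:s[0]+26,::-1]
c=cv2.resize(cv2.convertScaleAbs(c,alpha=2.2),(520,520),interpolation=cv2.INTER_CUBIC)
e=P[:200,150:420,::-1]; cv2.imwrite("pics/f.png",np.hstack([c,np.vstack([cv2.resize(e,(280,208)),np.zeros((312,280,3),np.uint8)])]))
```

```text
7.95 [502.5245732  -97.47434811 239.74738249] [ 1.79915886e+02 -1.54153285e-01  7.48669025e+00] cam [580.8 -87.8 382.3]
-0.2 w5 [419.6 128.8]
-0.1 w5 [420.4 118.9]
0 w5 [420.7 109.1]
0.1 w5 [420.5  99.4]
[421 108] [287 132]
ball [[[420.5 108.5  16. ]]]
screw [[[286.5        132.5         16.10000038]]]
```

View pics/f.png

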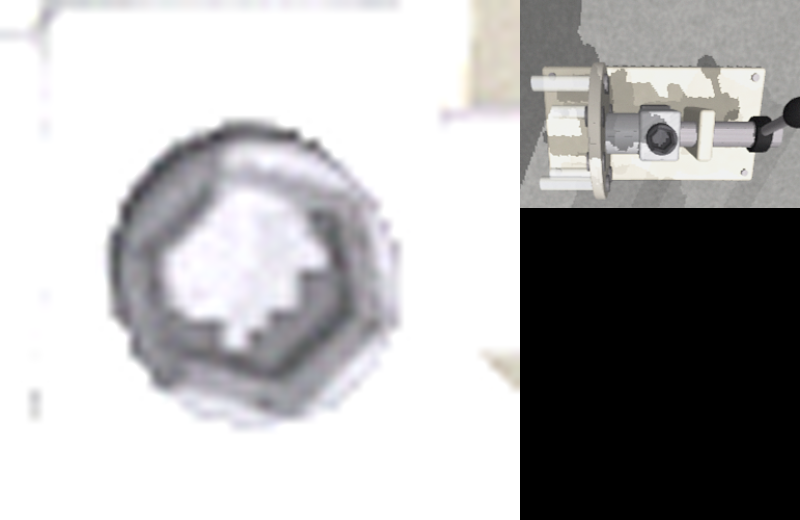

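The ball fits q ≈ 0.0, so the flat is up. The hub and hex socket are clear in the crop. Next I'll measure the screw centre and hex phase from the pictures I already have, while moving towards the key.

Run:
```python
from h import *
for n,(u,v) in (("w1",(218.5*.64,201*.64)),("w3",(317*.64,221.5*.64)),("w5",(286.5,132.5))):
  d=load(n); c=plane(d,u,v,130); print(n,"screw",c.round(1))
  k=8; N=30; xs=np.arange(-N*k//2,N*k//2)/k
  X,Y=np.meshgrid(xs,xs); W=np.stack([c[0]+X,c[1]+Y,np.full(X.shape,129.)],-1)@d["R"].T+d["t"]
  p=W@d["mtx"].T; uv=(p[...,:2]/p[...,2:]).astype(np.float32)
  g=cv2.cvtColor(cv2.remap(d["pixels"],uv[...,0],uv[...,1],cv2.INTER_CUBIC),cv2.COLOR_RGB2GRAY)
  g=cv2.GaussianBlur(np.clip(g,0,120).astype(np.float32),(0,0),4)
  gx,gy=cv2.Sobel(g,cv2.CV_32F,1,0),cv2.Sobel(g,cv2.CV_32F,0,1); m=np.hypot(gx,gy); th=np.arctan2(gy,gx); rr=np.hypot(X,Y)
  for lo,hi in((5,9.5),(6,9),(5.5,8)):
    w=np.where((rr>lo)&(rr<hi),m,0)   # image array: x=world x, y=world y
    z=(w*np.exp(6j*th)).sum()/w.sum(); print(lo,hi,"side normal",(np.degrees(np.angle(z))/6).round(1),"corner mod60",((np.degrees(np.angle(z))/6+30)%60).round(1),abs(z).round(2))
from bench import sensors
print(delta([500,280,240],93.7),delta([500,280,240],3.7))
```

```text
w1 screw [ 552.1 -120.3  130. ]
5 9.5 side normal -8.5 corner mod60 21.5 0.4
6 9 side normal -9.5 corner mod60 20.5 0.41
5.5 8 side normal -10.3 corner mod60 19.7 0.36
w3 screw [ 553.4 -118.3  130. ]
5 9.5 side normal -8.6 corner mod60 21.4 0.42
6 9 side normal -8.3 corner mod60 21.7 0.46
5.5 8 side normal -8.3 corner mod60 21.7 0.46
w5 screw [ 552.5 -116.8  130. ]
5 9.5 side normal -5.8 corner mod60 24.2 0.34
6 9 side normal -6.4 corner mod60 23.6 0.35
5.5 8 side normal -4.3 corner mod60 25.7 0.31
(array([  4.6 , -37.58,  -0.11]), array([ 1.900e-01, -4.000e-02, -8.626e+01])) (array([  4.6 , -37.58,  -0.11]), array([ 0.1 , -0.14,  3.74]))
```

Request:
play_rows(motion=[[[4.6,-10,0,0,0,0],[4.6,-20,0,0,0,0],[4.6,-30,0,0,0,0],[4.6,-37.6,0,0,0,-3],[4.6,-37.6,0,0,0,-3]]])

```text
time: 8.5
tool_pos: [510.7, 149.8, 238.4]
tcp_rot: [180.0, -0.1, 10.4]
ft_force: [0.8, 0.1, -0.1]
finger_gap: 42.8
grip_force: 0.0
```

Request:
play_rows(motion=[[[-1,-14,0,0,0,0],[-1,-14,0,0,0,0],[-1,-14,0,0,0,0],[-1,-14,0,0,0,0],[-1,-14,0,0,0,0]]])

```text
time: 9.0
tool_pos: [475.3, 285.2, 238.0]
tcp_rot: [180.0, -0.0, 10.5]
ft_force: [0.2, -0.1, -0.4]
finger_gap: 43.2
grip_force: 0.0
```

Run:
```python
from h import *
d=wrist("k1"); f=.64
print("handle pred",proj(d,[567.6,296.6,130]), "block", proj(d,[567.6,296.6,48]))
```

```text
9.0 [475.33595725 285.15900984 238.02080284] [ 1.79956440e+02 -9.02260416e-03  1.04537896e+01] cam [553.3 298.8 380.4]
handle pred [262.6492393   73.26785844] block [261.13981307  77.86952388]
```

View pics/k1.png

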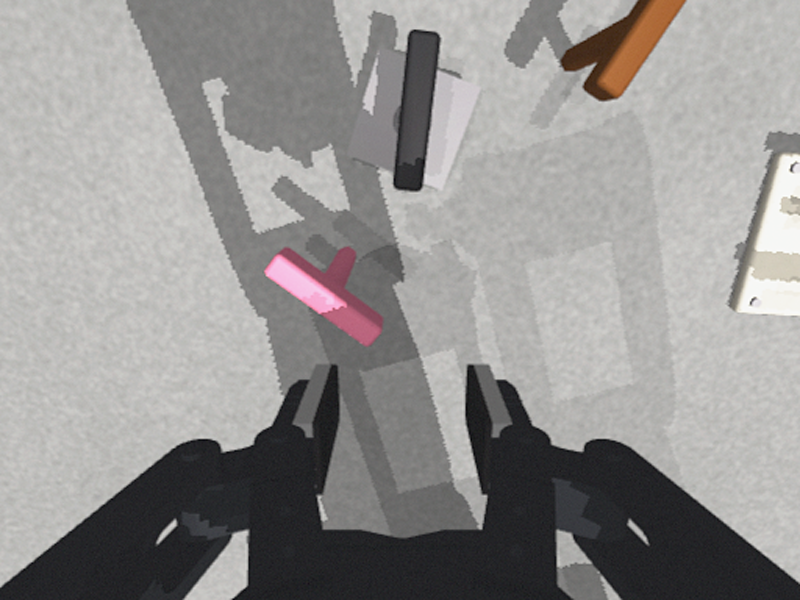

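The black key bar runs from (424,32) to (408,190) over the grey block, with the pink bar at (325,297) and the brown one at (640,45).

Run:
```python
from h import *
d=load("k1"); f=.64
m=(d["pixels"].max(2)<75).astype(np.uint8)
for q in blobs(m,[245,15,290,125],100):
  r=cv2.minAreaRect(np.argwhere(q[2])[:,::-1].astype(np.float32)); print(q[0],q[1],r)
  p=cv2.boxPoints(r); L=sorted([(np.linalg.norm(p[i]-p[(i+1)%4]),i) for i in range(4)])[-1][1]
  a,b=plane(d,*p[L],130),plane(d,*p[(L+1)%4],130); e=b-a; print("len",np.linalg.norm(e),"dir",np.degrees(np.arctan2(e[1],e[0])))
  c=plane(d,*r[0],128); print("centre",c, cross(ray(d,*r[0]),ray(load("top"),138,218)))
for n,(u,v) in dict(pinkA=(280,262),pinkB=(368,330),brown=(605,90),brown2=(575,55)).items(): print(n,plane(d,u*f,v*f,118).round())
pts=[(380,50),(480,90),(440,190),(350,155)]
P=np.array([plane(d,u*f,v*f,48) for u,v in pts]);print("stand",P.round(),P.mean(0))
print(delta([567,296.5,160],4))
```

```text
[ 252   19   29  103 1151] [265.0981755  69.9913119] ((265.58282470703125, 70.3099365234375), (20.135541915893555, 102.22660064697266), 6.842772960662842)
len 74.4488567278752 dir -175.81520032395383
centre [570.26317967 294.72501477 128.        ] (array([568.81582442, 294.56471078, 122.54540134]), np.float64(3.6229613155011084))
pinkA [477. 355. 118.]
pinkB [444. 299. 118.]
brown [598. 200. 118.]
brown2 [611. 220. 118.]
stand [[607. 322.  48.]
 [595. 254.  48.]
 [528. 266.  48.]
 [540. 331.  48.]] [567.27548601 293.50579916  48.        ]
(array([9.22, 0.44, 7.81]), array([ 0.05, -0.01,  6.37]))
```

Request:
play_rows(motion=[[[5,0.6,4,0,0,6.3],[9.38,0.67,6,0,0,6.3],[9.38,0.67,7.8,0,0,6.3],[9.38,0.67,11,0,0,6.3],[9.38,0.67,13.7,0,0,6.3]]])

```text
time: 9.55
tool_pos: [569.3, 292.5, 99.2]
tcp_rot: [179.9, 0.0, 3.9]
ft_force: [-0.0, -0.5, -1.1]
finger_gap: 42.6
grip_force: 0.0
```

Request:
play_rows(motion=[[[0,0,0,0,0,0],[0,0,0,0,0,0]]])

```text
time: 9.75
tool_pos: [568.4, 293.6, 101.3]
tcp_rot: [180.0, 0.1, 4.0]
ft_force: [0.8, 0.2, 0.1]
finger_gap: 42.9
grip_force: 0.0
```

Request:
play_rows(motion=[[[0,0,0,0,0,0],[0,0,0,0,0,0],[0,0,0,0,0,0],[0,0,0,0,0,0],[0,0,0,0,0,0]]], jaw=0, squeeze=60)

```text
time: 10.25
tool_pos: [569.4, 295.6, 104.2]
tcp_rot: [-180.0, -0.2, 4.1]
ft_force: [-0.1, -1.9, 5.9]
finger_gap: 14.9
grip_force: 59.2
```

Run:
```python
from h import *
d=wrist("k2")
from bench import sensors; s=sensors.sense(); print(s["ft_force"],s["wrist_torque"],s["finger_gap"])
```

```text
10.25 [569.43397547 295.63727596 104.24114116] [-179.95317807   -0.24886481    4.09557465] cam [647.9 300.3 246.9]
[ 0.57129623 -1.70685879  6.28499573] [-0.4270707  -0.03778101  0.02137142] 14.881696445110384
```

Request:
play_rows(motion=[[[0,0,-2,0,0,0],[0,0,-5,0,0,0],[0,0,-9,0,0,0],[0,0,-13,0,0,0],[0,0,-17,0,0,0]]])

```text
time: 10.8
tool_pos: [567.5, 295.3, 273.7]
tcp_rot: [-180.0, -0.0, 4.1]
ft_force: [0.0, 0.1, -1.2]
finger_gap: 15.2
grip_force: 59.0
```

Run:
```python
from h import *
print(delta([553,-118,275],82))
```

```text
(array([-4.41, 41.12, -0.15]), array([ 2.00e-02, -5.00e-02, -7.79e+01]))
```

Request:
play_rows(motion=[[[-0.5,4.6,0,0,0,-8.5],[-1,9.2,0,0,0,-17],[-1.5,13.8,0,0,0,-25],[-2,18.4,0,0,0,-34],[-2.4,23,0,0,0,-42]]])

```text
time: 11.3
tool_pos: [560.1, 65.6, 272.3]
tcp_rot: [179.9, -0.1, 45.8]
ft_force: [0.8, -0.4, -1.1]
finger_gap: 15.3
grip_force: 59.2
```

Run:
```python
from h import *
print(delta([553,-118,275],82))
```

```text
(array([-13.65,  12.31,  -0.27]), array([  0.08,  -0.04, -36.23]))
```

Request:
play_rows(motion=[[[-3.4,3.1,0,0,0,-8.4],[-6.8,6.2,0,0,0,-16.8],[-10.2,9.3,0,0,0,-25],[-13.6,12.3,0,0,0,-33.5],[-13.6,12.3,0,0,0,-36.2]]])

```text
time: 11.8
tool_pos: [551.8, -121.2, 272.1]
tcp_rot: [179.9, 0.1, 81.6]
ft_force: [0.3, 0.8, -0.9]
finger_gap: 14.9
grip_force: 59.2
```

Request:
play_rows(motion=[[[0,0,0,0,0,0],[0,0,0,0,0,0],[0,0,0,0,0,0]]])

```text
time: 12.1
tool_pos: [552.6, -115.0, 271.7]
tcp_rot: [180.0, -0.0, 81.6]
ft_force: [-0.5, 0.7, -1.8]
finger_gap: 15.3
grip_force: 59.2
```

Run:
```python
from h import *
d=wrist("s1")
t=d["tool"]; print("pred tip",proj(d,t-[0,0,98])/.64,"screw",proj(d,[552.5,-118.3,130])/.64)
from bench import optics
s=optics.snapshot("scene");np.savez("pics/scene40.npz",**s); print("scene tip",proj(s,t-[0,0,98]),"scr",proj(s,[552.5,-118.3,130]))
```

```text
12.1 [ 552.62436771 -114.98741904  271.66745125] [ 1.79977032e+02 -1.18199577e-02  8.15703640e+01] cam [564.7 -37.9 414. ]
pred tip [399.94596531 294.79312139] screw [400.68413529 278.36835139]
scene tip [206.31210869 176.48375249] scr [206.7600259  189.59502706]
```

View pics/s1.png

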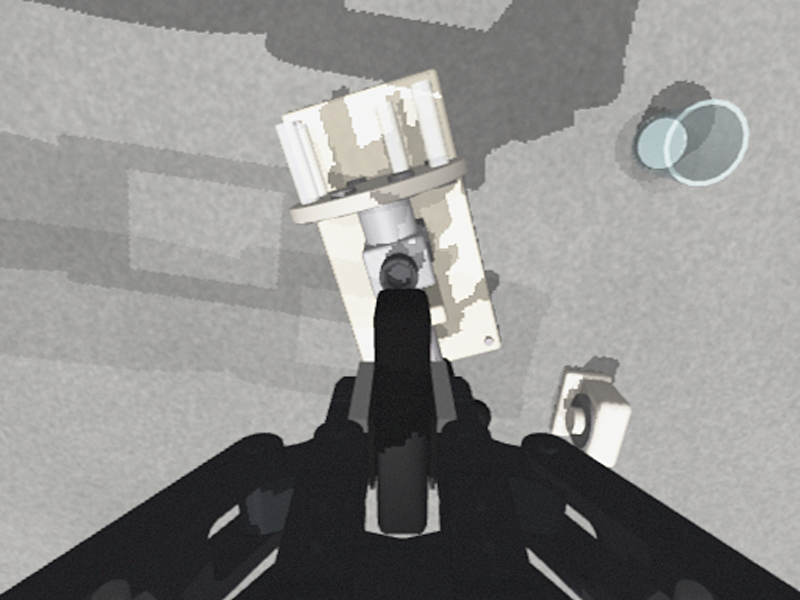

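The handle bar sits squarely between the pads, from about (403,290) to (403,532). The screw head, at about (400,272), shows just past its end, and the pot and timer are well off to the right.

Run:
```python
from h import *
d=load("s1"); t=d["tool"]; R=Ro.from_euler('xyz',[180,0,81.6],degrees=True).as_matrix(); f=.64
for x in(38,-38):
  for z in(-26,-2): print(x,"z",z,(proj(d,t+R@[x,0,z])/f).round(1),(proj(d,t+R@[x+3,0,z])/f).round(1))
P=d["pixels"]; g=P.max(2)
col=g[170:360,255:262].mean(1); ed=np.where(np.abs(np.diff(col))>18)[0]+170; print("handle col edges rows(800)",(ed/f).round(),g[180:192,258])
gray=cv2.medianBlur(cv2.cvtColor(P,cv2.COLOR_RGB2GRAY),3); c=(256,175); w=gray[c[1]-18:c[1]+12,c[0]-16:c[0]+16]
h=cv2.HoughCircles(w,cv2.HOUGH_GRADIENT,1,40,param1=80,param2=6,minRadius=9,maxRadius=15); print("screw",h+np.array([c[0]-16,c[1]-18,0]) if h is not None else None)
for v in(270,272,274): print(plane(d,399.5*f,v*f,130).round(1))
row=g[250,225:300]; print("handle sides row250", [225+i for i in np.where(np.abs(np.diff(row.astype(int)))>20)[0]])
S=load("scene4")["pixels"]; print(S[160:186,198:216].mean(2).astype(int))
```

```text
38 z -26 [398.6 302.9] [398.6 292. ]
38 z -2 [399.  277.8] [399.  268.5]
-38 z -26 [399.3 533.1] [399.3 525.4]
-38 z -2 [399.5 480.4] [399.5 473.5]
handle col edges rows(800) [288. 531. 533. 536. 538.] [100  52  50  52  65  21  23  26  24  24  25  29]
screw [[[254.5        174.5          9.60000038]]]
[ 552.6 -112.8  130. ]
[ 552.4 -114.1  130. ]
[ 552.2 -115.4  130. ]
handle sides row250 [np.int64(225), np.int64(236), np.int64(237), np.int64(276), np.int64(277), np.int64(288)]
[[119 125 119  66  75  81  78  76  71  80 126 126 124 126 123 119 124 125]
 [121 122 118  90  73  79  77  76  74  79 114 125 124 125 121 121 122 118]
 [119 117 120 106  72  82  81  74  67  74 113 123 120 122 126 126 122 122]
 [122 121 124 101  68  78  74  80  70  72 106 127 124 120 123 123 123 125]
 [125 126 122 102  85  74  80  76  70  72 101 128 121 122 123 121 118 122]
 [123 120 126 108  78  75  79  75  78  75 104 130 123 122 123 119 120 118]
 [121 120 124 120  80  69  81  77  73  71  90 129 115 122 137 116 137 117]
 [121 120 123 118  80  85  82  81  78  59  92 146 140 140 141 140 135 124]
 [143 144 143 137
[... 633 characters left out ...]
147 140 139 141 136 119]
 [136 139 140 143 137 109  77  77  72  62  84 134 146 138 138 141 138 109]
 [139 138 140 141 143 140 121  82  70  76 117 147 145 141 142 150 138  65]
 [141 144 143 136 139 139 146 143 144 151 146 140 139 137 140 148 138  77]
 [139 135 137 136 138 141 138 138 143 143 146 142 138 141 140 145 136  83]
 [143 137 141 138 138 143 139 134 145 145 137 138 137 143 147 145 140 119]
 [142 140 140 140 144 144 143 145 141 144 141 138 140 140 137 140 141 125]
 [145 141 139 142 149 140 140 138 139 139 142 141 138 141 146 141 140 129]
 [139 143 135 134 137 136 143 143 147 143 145 150 144 145 145 142 142 133]
 [144 141 136 138 140 142 143 142 145 148 152 152 145 144 142 140 139 140]]
```

Run:
```python
from h import *
f=.64
obs=[("w1",218.5*f,201*f),("w3",317*f,221.5*f),("w5",286.5,132.5),("s1",399*f,272.5*f)]
A=np.zeros((3,3));b=np.zeros(3)
for n,u,v in obs:
  c,dd=ray(load(n),u,v); M=np.eye(3)-np.outer(dd,dd); A+=M;b+=M@c
X=np.linalg.solve(A,b);print("screw lsq",X); 
for n,u,v in obs: print(n,plane(load(n),u,v,X[2]).round(1),plane(load(n),u,v,126).round(1))
S=load("scene4");t=load("s1")["tool"]
for z in(98,60): print("vertical line",proj(S,t-[0,0,z]))
from bench import sensors;print(sensors.sense()["tool_pos"],sensors.sense()["wrist_torque"])
print(delta([552.4,-116.3,225],82))
```

```text
screw lsq [ 551.43736155 -117.16200837  121.44582308]
w1 [ 550.7 -117.1  121.4] [ 551.4 -118.8  126. ]
w3 [ 551.9 -117.   121.4] [ 552.7 -117.7  126. ]
w5 [ 551.6 -117.8  121.4] [ 552.1 -117.3  126. ]
s1 [ 551.6 -116.7  121.4] [ 551.8 -115.4  126. ]
vertical line [206.31210869 176.48375249]
vertical line [204.73213171 164.63938188]
[ 552.63710127 -114.98905131  271.53153858] [ 0.01931532 -0.00827391 -0.06033089]
(array([-0.13, -0.01,  4.65]), array([ 0.01, -0.  , -0.37]))
```

Request:
play_rows(motion=[[[-0.12,-0.04,1.5,0,0,0],[-0.12,-0.04,3,0,0,0],[-0.12,-0.04,3.8,0,0,0],[-0.12,-0.04,3.8,0,0,0]]])

```text
time: 12.6
tool_pos: [550.5, -116.7, 230.3]
tcp_rot: [-179.7, -0.0, 81.6]
ft_force: [0.3, -0.7, -1.1]
finger_gap: 14.8
grip_force: 59.1
```

Request:
play_rows(motion=[[[0,0,0.15,0,0,0],[0,0,0.3,0,0,0],[0,0,0.45,0,0,0],[0,0,0.6,0,0,0],[0,0,0.6,0,0,0]]])

```text
time: 13.1
tool_pos: [551.9, -117.2, 227.3]
tcp_rot: [180.0, -0.0, 81.6]
ft_force: [-0.2, -0.0, -1.8]
finger_gap: 14.9
grip_force: 59.1
```

Request:
play_rows(motion=[[[0,0,0.15,0,0,0],[0,0,0.3,0,0,0],[0,0,0.4,0,0,0],[0,0,0.4,0,0,0]]])

```text
time: 13.5
tool_pos: [552.6, -117.3, 225.8]
tcp_rot: [179.8, 0.0, 81.6]
ft_force: [-4.6, 2.0, 11.5]
finger_gap: 15.0
grip_force: 61.1
```

Request:
play_rows(motion=[[[0,0,0.1,0,0,0],[0,0,0.2,0,0,0],[0,0,0.3,0,0,0],[0,0,0.3,0,0,0]]])

```text
time: 13.9
tool_pos: [553.2, -117.4, 225.3]
tcp_rot: [179.7, 0.0, 81.6]
ft_force: [-6.9, 2.7, 23.7]
finger_gap: 15.3
grip_force: 63.2
```

Request:
play_rows(motion=[[[0,0,-0.5,0,0,0],[0.05,-0.2,-0.5,0,0,0],[0.05,-0.2,-0.2,0,0,0],[0.05,-0.2,0,0,0,0],[0.05,-0.2,0,0,0,0]]])

```text
time: 14.4
tool_pos: [550.0, -115.8, 219.6]
tcp_rot: [-180.0, -0.1, 81.6]
ft_force: [2.3, 3.7, 1.0]
finger_gap: 14.7
grip_force: 59.4
```

```bash
python3 -c "
from bench import sensors
s=sensors.sense();print(s['tool_pos'],s['ft_force'],s['wrist_torque'],s['tcp_rot'])"
```

```text
[ 549.98308233 -115.80028781  219.57487619] [2.32312673 3.71644857 0.99195216] [ 7.78523645e-01 -4.67379432e-01 -1.29699514e-04] [-1.79981332e+02 -6.95921742e-02  8.16056197e+01]
```

Request:
play_rows(motion=[[[0.05,0.03,0.1,0,0,0],[0.1,0.05,0.2,0,0,0],[0.1,0.05,0.25,0,0,0],[0.1,0.05,0.25,0,0,0]]])

```text
time: 14.8
tool_pos: [550.3, -115.5, 217.2]
tcp_rot: [-179.9, -0.0, 81.6]
ft_force: [0.7, 2.1, -1.8]
finger_gap: 15.1
grip_force: 59.1
```

```bash
cat > st.py <<'E'
from bench import sensors
s=sensors.sense();print(s['time'],s['tool_pos'].round(2),s['ft_force'].round(2),s['wrist_torque'].round(3),s['tcp_rot'].round(2))
E
python3 st.py
```

```text
14.8 [ 550.32 -115.51  217.24] [ 0.71  2.08 -1.78] [ 0.524 -0.241 -0.06 ] [-179.94   -0.     81.59]
```

Request:
play_rows(motion=[[[0,0,0.01,0,0,2],[0,0,0.03,0,0,4],[0,0,0.04,0,0,6],[0,0,0.05,0,0,8],[0,0,0.07,0,0,10]]])

```text
time: 15.3
tool_pos: [550.6, -115.3, 217.0]
tcp_rot: [-180.0, -0.0, 71.5]
ft_force: [0.4, 3.2, -0.1]
finger_gap: 14.8
grip_force: 59.3
```

```bash
python3 st.py
```

```text
15.3 [ 550.6  -115.3   216.99] [ 0.37  3.21 -0.14] [ 0.87  -0.223  0.04 ] [-1.7998e+02 -3.0000e-02  7.1510e+01]
```

Request:
play_rows(motion=[[[0,0,0.01,0,0,2],[0,0,0.03,0,0,4],[0,0,0.04,0,0,6],[0,0,0.05,0,0,8],[0,0,0.07,0,0,10]]])

```text
time: 15.8
tool_pos: [550.8, -115.3, 216.5]
tcp_rot: [180.0, -0.0, 61.5]
ft_force: [1.3, 2.4, 0.3]
finger_gap: 14.8
grip_force: 59.4
```

```bash
python3 st.py
```

```text
15.8 [ 550.81 -115.3   216.5 ] [1.3  2.43 0.34] [ 0.818 -0.346  0.075] [ 1.7999e+02 -3.0000e-02  6.1520e+01]
```

Request:
play_rows(motion=[[[0,0,0.01,0,0,2],[0,0,0.03,0,0,4],[0,0,0.04,0,0,6]]])

```text
time: 16.1
tool_pos: [550.9, -115.4, 216.1]
tcp_rot: [180.0, -0.0, 55.5]
ft_force: [1.9, 2.8, -1.4]
finger_gap: 15.1
grip_force: 59.3
```

```bash
python3 st.py
```

```text
16.1 [ 550.91 -115.39  216.15] [ 1.91  2.76 -1.45] [ 0.73  -0.535  0.136] [ 1.7998e+02 -3.0000e-02  5.5520e+01]
```

Request:
play_rows(motion=[[[0,0,0.01,0,0,2],[0,0,0.03,0,0,4]]])

```text
time: 16.3
tool_pos: [551.0, -115.4, 215.9]
tcp_rot: [180.0, -0.0, 51.5]
ft_force: [0.5, 2.8, -1.1]
finger_gap: 14.7
grip_force: 59.3
```

```bash
python3 st.py
```

```text
16.3 [ 550.99 -115.45  215.88] [ 0.48  2.75 -1.05] [ 0.72  -0.464  0.105] [ 1.7997e+02 -4.0000e-02  5.1520e+01]
```

Request:
play_rows(motion=[[[0,0,0.01,0,0,2],[0,0,0.03,0,0,4]]])

```text
time: 16.5
tool_pos: [551.0, -115.5, 215.6]
tcp_rot: [180.0, -0.0, 47.5]
ft_force: [1.7, 2.2, 0.2]
finger_gap: 15.1
grip_force: 59.2
```

```bash
python3 st.py
```

```text
16.5 [ 551.02 -115.47  215.57] [1.7  2.17 0.21] [ 0.634 -0.539  0.101] [ 1.7996e+02 -4.0000e-02  4.7520e+01]
```

```bash
cat > st.py <<'E'
from bench import sensors
s=sensors.sense();l=f"{s['time']:.2f} yaw {s['tcp_rot'][2]:.2f} F {s['ft_force'].round(1)} Tz {s['wrist_torque'][2]:.3f} j6 {s['joint_efforts'][5]:.3f} z {s['tool_pos'][2]:.1f}"
print(l);open("log.txt","a").write(l+"\n")
E
python3 st.py
```

```text
16.50 yaw 47.52 F [1.7 2.2 0.2] Tz 0.101 j6 -0.607 z 215.6
```

Request:
play_rows(motion=[[[0,0,0.01,0,0,2]]])

```text
time: 16.6
tool_pos: [551.0, -115.5, 215.4]
tcp_rot: [180.0, -0.0, 45.5]
ft_force: [2.6, 1.9, -1.4]
finger_gap: 14.7
grip_force: 59.2
```

```bash
python3 st.py
```

```text
16.60 yaw 45.52 F [ 2.6  1.9 -1.4] Tz 0.116 j6 -0.604 z 215.4
```

Request:
play_rows(motion=[[[0,0,0.015,0,0,2]]])

```text
time: 16.7
tool_pos: [551.0, -115.5, 215.3]
tcp_rot: [180.0, -0.0, 43.5]
ft_force: [2.2, 2.8, 0.1]
finger_gap: 14.9
grip_force: 59.2
```

```bash
python3 st.py
```

```text
16.70 yaw 43.52 F [2.2 2.8 0.1] Tz 0.100 j6 -0.605 z 215.3
```

Request:
play_rows(motion=[[[0,0,0.015,0,0,2]]])

```text
time: 16.8
tool_pos: [551.1, -115.5, 215.1]
tcp_rot: [180.0, -0.0, 41.5]
ft_force: [2.0, 2.4, 0.3]
finger_gap: 15.0
grip_force: 59.2
```

```bash
python3 st.py
```

```text
16.80 yaw 41.52 F [2.  2.4 0.3] Tz 0.130 j6 -0.604 z 215.1
```

Request:
play_rows(motion=[[[0,0,0.015,0,0,2]]])

```text
time: 16.9
tool_pos: [551.1, -115.6, 215.0]
tcp_rot: [180.0, -0.0, 39.5]
ft_force: [2.4, 2.2, -1.1]
finger_gap: 14.6
grip_force: 59.2
```

```bash
python3 st.py
```

```text
16.90 yaw 39.52 F [ 2.4  2.2 -1.1] Tz 0.170 j6 -0.604 z 215.0
```

j6 effort is nearly noise-free (-0.604 while turning freely), so I'll use it to feel the bite.

Request:
play_rows(motion=[[[0,0,0.015,0,0,2]]])

```text
time: 17.0
tool_pos: [551.1, -115.6, 214.9]
tcp_rot: [180.0, -0.0, 37.5]
ft_force: [3.0, 0.6, -0.9]
finger_gap: 15.1
grip_force: 59.2
```

```bash
python3 st.py
```

```text
17.00 yaw 37.52 F [ 3.   0.6 -0.9] Tz 0.153 j6 -0.604 z 214.9
```

Request:
play_rows(motion=[[[0,0,0.015,0,0,2]]])

```text
time: 17.1
tool_pos: [551.2, -115.6, 214.8]
tcp_rot: [179.9, -0.1, 35.5]
ft_force: [2.4, 1.7, -1.0]
finger_gap: 14.9
grip_force: 59.2
```

```bash
python3 st.py
```

```text
17.10 yaw 35.52 F [ 2.4  1.7 -1. ] Tz 0.151 j6 -0.604 z 214.8
```

Request:
play_rows(motion=[[[0,0,0.015,0,0,2]]])

```text
time: 17.2
tool_pos: [551.2, -115.7, 214.6]
tcp_rot: [179.9, -0.1, 33.5]
ft_force: [3.1, 1.4, -1.5]
finger_gap: 15.4
grip_force: 59.2
```

```bash
python3 st.py
```

```text
17.20 yaw 33.52 F [ 3.1  1.4 -1.5] Tz 0.067 j6 -0.603 z 214.6
```

Request:
play_rows(motion=[[[0,0,0.015,0,0,2]]])

```text
time: 17.3
tool_pos: [551.2, -115.7, 214.5]
tcp_rot: [179.9, -0.1, 31.5]
ft_force: [2.9, 2.2, -1.2]
finger_gap: 14.6
grip_force: 59.2
```

```bash
python3 st.py
```

```text
17.30 yaw 31.51 F [ 2.9  2.2 -1.2] Tz 0.121 j6 -0.604 z 214.5
```

Request:
play_rows(motion=[[[0,0,0.015,0,0,2]]])

```text
time: 17.4
tool_pos: [551.2, -115.8, 214.3]
tcp_rot: [179.9, -0.1, 29.5]
ft_force: [3.3, 1.1, -1.7]
finger_gap: 15.4
grip_force: 59.2
```

```bash
python3 st.py
```

```text
17.40 yaw 29.51 F [ 3.3  1.1 -1.7] Tz 0.149 j6 -0.603 z 214.3
```

Request:
play_rows(motion=[[[0,0,0.015,0,0,2]]])

```text
time: 17.5
tool_pos: [551.2, -115.8, 214.2]
tcp_rot: [179.9, -0.1, 27.5]
ft_force: [3.2, 0.2, -1.5]
finger_gap: 14.7
grip_force: 59.2
```

```bash
python3 st.py
```

```text
17.50 yaw 27.51 F [ 3.2  0.2 -1.5] Tz 0.115 j6 -0.603 z 214.2
```

Request:
play_rows(motion=[[[0,0,0.015,0,0,2]]])

```text
time: 17.6
tool_pos: [551.3, -115.8, 214.1]
tcp_rot: [179.9, -0.1, 25.5]
ft_force: [2.9, 1.4, -1.7]
finger_gap: 14.7
grip_force: 59.2
```

```bash
python3 st.py
```

```text
17.60 yaw 25.51 F [ 2.9  1.4 -1.7] Tz 0.106 j6 -0.600 z 214.1
```

Request:
play_rows(motion=[[[0,0,0.015,0,0,2]]])

```text
time: 17.7
tool_pos: [551.3, -115.8, 213.9]
tcp_rot: [179.9, -0.1, 23.5]
ft_force: [2.2, 0.6, 0.2]
finger_gap: 15.1
grip_force: 59.2
```

```bash
python3 st.py
```

```text
17.70 yaw 23.51 F [2.2 0.6 0.2] Tz 0.156 j6 -0.595 z 213.9
```

j6 has begun to shift (-0.603 → -0.595), so I'll go on carefully towards a change of about 0.065.

Request:
play_rows(motion=[[[0,0,0.015,0,0,2]]])

```text
time: 17.8
tool_pos: [551.3, -115.9, 213.9]
tcp_rot: [179.9, -0.1, 21.5]
ft_force: [3.3, 1.5, -1.3]
finger_gap: 14.9
grip_force: 59.2
```

```bash
python3 st.py
```

```text
17.80 yaw 21.51 F [ 3.3  1.5 -1.3] Tz 0.128 j6 -0.588 z 213.9
```

Request:
play_rows(motion=[[[0,0,0.01,0,0,2]]])

```text
time: 17.9
tool_pos: [551.3, -115.9, 213.8]
tcp_rot: [179.9, -0.1, 19.5]
ft_force: [3.4, 1.1, -1.0]
finger_gap: 14.8
grip_force: 59.3
```

```bash
python3 st.py
```

```text
17.90 yaw 19.51 F [ 3.4  1.1 -1. ] Tz 0.182 j6 -0.579 z 213.8
```

Request:
play_rows(motion=[[[0,0,0.01,0,0,2]]])

```text
time: 18.0
tool_pos: [551.3, -116.0, 213.7]
tcp_rot: [179.9, -0.1, 17.5]
ft_force: [2.8, 0.5, -0.9]
finger_gap: 14.7
grip_force: 59.3
```

```bash
python3 st.py
```

```text
18.00 yaw 17.51 F [ 2.8  0.5 -0.9] Tz 0.167 j6 -0.571 z 213.7
```

Request:
play_rows(motion=[[[0,0,0.01,0,0,2]]])

```text
time: 18.1
tool_pos: [551.3, -116.0, 213.6]
tcp_rot: [179.9, -0.1, 15.5]
ft_force: [2.7, 0.3, -0.7]
finger_gap: 15.2
grip_force: 59.3
```

```bash
python3 st.py
```

```text
18.10 yaw 15.51 F [ 2.7  0.3 -0.7] Tz 0.205 j6 -0.562 z 213.6
```

Request:
play_rows(motion=[[[0,0,0.005,0,0,2]]])

```text
time: 18.2
tool_pos: [551.3, -116.0, 213.5]
tcp_rot: [179.9, -0.1, 13.5]
ft_force: [3.7, 0.2, -1.5]
finger_gap: 14.9
grip_force: 59.2
```

```bash
python3 st.py
```

```text
18.20 yaw 13.51 F [ 3.7  0.2 -1.5] Tz 0.202 j6 -0.554 z 213.5
```

Request:
play_rows(motion=[[[0,0,0,0,0,0],[0,0,0,0,0,0],[0,0,0,0,0,0],[0,0,0,0,0,0]]])

```text
time: 18.6
tool_pos: [551.0, -115.9, 213.5]
tcp_rot: [179.9, -0.1, 13.6]
ft_force: [4.6, -1.4, -2.4]
finger_gap: 14.7
grip_force: 59.3
```

```bash
python3 st.py
```

```text
18.60 yaw 13.61 F [ 4.6 -1.4 -2.4] Tz 0.163 j6 0.132 z 213.5
```

Request:
play_rows(motion=[[[0,0,0,0,0,-2],[0,0,0,0,0,-3.5],[0,0,0,0,0,-3.5]]])

```text
time: 18.9
tool_pos: [551.0, -115.8, 213.5]
tcp_rot: [180.0, -0.0, 17.2]
ft_force: [5.3, -1.0, 0.7]
finger_gap: 15.0
grip_force: 59.3
```

```bash
python3 st.py
```

```text
18.90 yaw 17.16 F [ 5.3 -1.   0.7] Tz 0.025 j6 -0.454 z 213.5
```

Request:
play_rows(motion=[[[0,0,-0.5,0,0,0],[0,0,-1.2,0,0,0],[0,0,-2.2,0,0,0],[0,0,-4,0,0,0],[0,0,-6.2,0,0,0]]])

```text
time: 19.4
tool_pos: [549.3, -115.3, 274.9]
tcp_rot: [-179.9, 0.2, 17.1]
ft_force: [-0.1, 0.4, -0.6]
finger_gap: 15.5
grip_force: 59.9
```

Run:
```python
from h import *
d=wrist("s2")
from bench import optics,sensors
print(sensors.sense()["ft_force"],sensors.sense()["finger_gap"])
t=d["tool"]; R=Ro.from_euler('xyz',sensors.sense()["tcp_rot"],degrees=True).as_matrix()
g=d["pixels"].max(2); col=g[170:360,253:260].mean(1); print("handle rows",((np.where(np.abs(np.diff(col))>18)[0]+170)/.64).round())
# lever/ball check in this view
Rr=Ro.from_euler('z',7.5,degrees=True).as_matrix(); o=np.array([551.5,-118.2,0])
gray=cv2.medianBlur(cv2.cvtColor(d["pixels"],cv2.COLOR_RGB2GRAY),3)
for q in(-.1,0,.1): print(q,proj(d,o+Rr@[72*np.sin(q+.3),-95,85+72*np.cos(q+.3)]).round(1))
c=proj(d,o+Rr@[21.3,-95,153.8]).astype(int)
if 26<c[1]<358 and 26<c[0]<486:
  h=cv2.HoughCircles(gray[c[1]-26:c[1]+26,c[0]-26:c[0]+26],cv2.HOUGH_GRADIENT,1,40,param1=80,param2=8,minRadius=9,maxRadius=20); print(None if h is None else h+np.array([c[0]-26,c[1]-26,0]))
print(delta([568.8,294.6,275],4.1))
```

```text
19.4 [ 549.2526996  -115.30147578  274.87533762] [-179.88735934    0.20056994   17.09843077] cam [625.6 -93.1 417. ]
[-0.32982042 -1.42170613  3.1987877 ] 14.721714782041483
handle rows [272. 273. 288. 531. 533. 534. 536. 538.]
-0.1 [365.4 182.8]
0 [366.8 175. ]
0.1 [368.  167.2]
[[[366.5        173.5         12.10000038]]]
(array([ 13.76, -38.71,   0.48]), array([ 0.1 , -0.14, 13.  ]))
```

Request:
play_rows(motion=[[[1.6,-4.6,0,0,0,3],[3.2,-9.2,0,0,0,6],[4.8,-13.8,0,0,0,9],[6.4,-18.4,0,0,0,13],[8,-23,0,0,0,13]]])

```text
time: 19.95
tool_pos: [558.7, 129.5, 275.0]
tcp_rot: [180.0, 0.1, 3.9]
ft_force: [0.3, 0.4, -1.2]
finger_gap: 15.1
grip_force: 59.9
```

```bash
python3 -c "
from h import *
print(delta([568.3,294.9,275],4.1))"
```

```text
(array([ 2.090e+00, -1.644e+01, -1.000e-02]), array([ 0.02,  0.06, -0.16]))
```

Request:
play_rows(motion=[[[0.6,-4.8,0,0,0,0],[1.2,-9.5,0,0,0,0],[1.8,-14,0,0,0,0],[2.1,-16.4,0,0,0,0],[2.1,-16.4,0,0,0,0]]])

```text
time: 20.45
tool_pos: [567.4, 296.2, 274.2]
tcp_rot: [-180.0, 0.1, 4.3]
ft_force: [-0.3, -0.2, -3.1]
finger_gap: 15.4
grip_force: 59.9
```

Request:
play_rows(motion=[[[0,0,0,0,0,0],[0,0,0,0,0,0],[0,0,0,0,0,0]]])

```text
time: 20.75
tool_pos: [568.9, 291.5, 275.3]
tcp_rot: [180.0, 0.0, 4.0]
ft_force: [0.4, -0.3, -1.7]
finger_gap: 15.0
grip_force: 59.9
```

```bash
python3 -c "
from h import *
print(delta([568.5,294.6,275],4.1))"
```

```text
(array([-0.02, -0.31,  0.03]), array([ 0.02,  0.01, -0.1 ]))
```

Request:
play_rows(motion=[[[0,-0.3,4,0,0,0],[0,-0.3,8,0,0,0],[0,-0.3,11,0,0,0],[0,-0.3,12.2,0,0,0],[0,-0.3,12.2,0,0,0]]])

```text
time: 21.25
tool_pos: [567.4, 294.5, 151.2]
tcp_rot: [179.9, 0.2, 4.0]
ft_force: [0.0, 0.6, -2.4]
finger_gap: 14.8
grip_force: 59.9
```

Request:
play_rows(motion=[[[0,0,0.3,0,0,0],[0,0,0.7,0,0,0],[0,0,1.1,0,0,0],[0,0,1.4,0,0,0],[0,0,1.4,0,0,0]]])

```text
time: 21.75
tool_pos: [568.4, 295.8, 139.0]
tcp_rot: [180.0, 0.0, 4.1]
ft_force: [0.3, -0.6, -1.7]
finger_gap: 14.6
grip_force: 59.9
```

In the hole (tip about 7 mm below the stand's top) without contact. On down.

Request:
play_rows(motion=[[[0,0,0.7,0,0,0],[0,0,1.4,0,0,0],[0,0,2.1,0,0,0],[0,0,2.8,0,0,0],[0,0,2.8,0,0,0]]])

```text
time: 22.25
tool_pos: [567.5, 295.5, 109.2]
tcp_rot: [179.9, 0.2, 4.1]
ft_force: [-0.5, -0.7, -1.5]
finger_gap: 15.4
grip_force: 59.9
```

Request:
play_rows(motion=[[[0,0,0.2,0,0,0],[0,0,0.4,0,0,0],[0,0,0.6,0,0,0],[0,0,0.6,0,0,0]]])

```text
time: 22.65
tool_pos: [568.5, 295.8, 105.0]
tcp_rot: [180.0, 0.0, 4.1]
ft_force: [0.4, -0.3, -2.1]
finger_gap: 15.0
grip_force: 59.9
```

Request:
play_rows(motion=[[[0,0,0.08,0,0,0],[0,0,0.15,0,0,0],[0,0,0.15,0,0,0]]])

```text
time: 22.95
tool_pos: [568.8, 296.0, 104.3]
tcp_rot: [-180.0, -0.0, 4.1]
ft_force: [-0.7, -0.2, 1.4]
finger_gap: 15.0
grip_force: 60.5
```

Request:
play_rows(motion=[[[0,0,0,0,0,0],[0,0,0,0,0,0],[0,0,0,0,0,0],[0,0,0,0,0,0]]], jaw=0.45, squeeze=20)

```text
time: 23.35
tool_pos: [568.5, 295.9, 103.7]
tcp_rot: [180.0, 0.0, 4.1]
ft_force: [-0.2, -0.7, -0.7]
finger_gap: 38.4
grip_force: 0.0
```

Request:
play_rows(motion=[[[0,0,-1.5,0,0,0],[0,0,-4,0,0,0],[0,0,-8,0,0,0],[0,0,-12,0,0,0],[-7,0,-13,0,0,0]]])

```text
time: 23.85
tool_pos: [525.6, 293.5, 238.5]
tcp_rot: [-179.8, -0.7, 4.0]
ft_force: [-1.0, 0.0, 1.3]
finger_gap: 38.5
grip_force: 0.0
```

Request:
play_rows(motion=[[[-3,0,0,0,0,0],[-3,0,0,0,0,0],[-3,0,0,0,0,0]]])

```text
time: 24.15
tool_pos: [489.2, 290.4, 232.3]
tcp_rot: [-180.0, -0.1, 4.1]
ft_force: [0.4, 0.0, 0.2]
finger_gap: 38.4
grip_force: 0.0
```

Run:
```python
from h import *
d=wrist("k3")
for q in blobs((d["pixels"].max(2)<75).astype(np.uint8),[225,5,310,190],100):
  r=cv2.minAreaRect(np.argwhere(q[2])[:,::-1].astype(np.float32)); print(q[0],r,plane(d,*r[0],128).round(1))
from bench import optics,sensors
S=optics.snapshot("scene")
for q in blobs((S["pixels"].max(2)<34).astype(np.uint8),[325,135,365,170],30): print("S",q[0],q[1].round(1))
print(sensors.sense()["ft_force"],sensors.sense()["finger_gap"])
```

```text
24.15 [489.23612958 290.42025743 232.25593151] [-1.79966401e+02 -1.12604673e-01  4.12688943e+00] cam [568.1 295.2 374.8]
[ 247   39   22  101 1100] ((257.130615234375, 88.99197387695312), (20.299551010131836, 100.25891876220703), 1.2453643083572388) [570.5 295.3 128. ]
S [335 142  21  21 169] [344.4 152.3]
[ 0.35090288  0.66787603 -0.29714117] 38.7265478336821
```

```bash
python3 -c "
from bench import job
print(job.hand_in())"
```

```text
the job is handed in; nothing more can be done
None
```

I turned the shaft until its flat faced up, snugged the setscrew to an estimated 12–20 N, put the key back in its stand, let go and handed in at about 24 s; `hand_in` returned no verdict, and I viewed 11 pictures, one over your limit of 10.

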